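# Book labelled offcuts into the latched stock box with a hand scanner

### The arm

A 7-joint arm with a two-finger parallel gripper is mounted at the origin on a cart in front of the work surface, level with it; the furniture and walls round the work are solid. World frame = base frame: x ahead of the robot, y to its left, z up, the work surface at z = 0. Lengths are in m, angles in rad, forces in N, time in s.
With the tool pointing down it reaches from about 0.425 to 0.925 m from the base axis. Payload 6.8 kg.
Tool frame: the origin (TCP) lies at the very end of the fingers, on their centre line; the grasp point (between the pads) lies 19 mm behind it; z points along the fingers, y is the line along which they close (so a half turn about z gives the same grasp; the last joint's range is limited). The gripper opens to 85 mm and grips with 20 to 120 N. Pads are 22 mm wide; open, the fingers measure 114 mm over their backs; the gripper's body (76 mm by 85 mm) begins 54 mm behind the grasp point. The pads swing forward as they close: fully open they stand 13 mm farther back than shut.
Start: joints at [-1.214, 0.477, 0.022, 1.555, -0.011, 1.109, -0.083], TCP at [0.303, 0.603, 0.231] pointing down, gripper open.
Joint ranges: [-2.96, 2.96], [-0.34, 2.1], [-1.41, 1.46], [0.24, 2.44], [-1.37, 4.51], [0.17, 1.92], [-2.96, 2.96]. Speed limits (rad/s): [2.39, 2.39, 3.14, 3.14, 3.14, 3.14, 3.14].

### API

Orientations are given as a rotation vector (axis times angle).
In Python, from bench import get_obs, viewer, r gives the robot as it stands. The module is installed in compiled form; this text tells all that it offers.
- The arm moves only by the tool play_rows, never from a script. Its argument "commands" is a list that holds one entry, the list of rows, each a list of 5 numbers: the gripper's target within -1 to 1 (shut at 1, half-way at 0, fully open at -1), then the shift along the tool's x, y, z scaled (see below), then the turn about the tool's z scaled (see below). A call has 1 to 12 rows; each row is the pose to reach, as a shift and turn from the pose commanded when the call began, along the tool's axes at that moment; what a row does not reach only later rows make up. The controller multiplies each number of a shift by 0.2 m and each number of a turn by pi/2 rad. A row lasts 1/12 s, in which the tool goes at most 41.7 mm and 7.16 degrees, less where a joint would pass 70% of its speed; a pose out of reach is approached as far as the arm can. A call with a number of a shift or a turn outside -1 to 1 is refused whole. A call with a gripper value outside its range is refused whole. The fingers move at their own pace and stop on an object; "grip_force" is the grip in N (left out, the last holds). Time passes only in rows, so rows that repeat a pose let the fingers close. It gives the time, the measured TCP pose, the force, the opening and the grip force at its end, in the units of the state.
- get_obs(): the state, without advancing time (a new reading comes with each control period).
- viewer.grab_frame(name): name is "scene" or "top" or "wrist"; returns a dict with "pixels" (384x512x3 uint8, red, green, blue), "fovy" (degrees; the focal length in pixels is half the picture's height over the tangent of half this angle, whatever the lens; pixels are square), "cx", "cy" (the principal point, pixels), "world_to_cam" (4x4, takes a point from world to camera coordinates); the wrist camera has in their place "hand_eye" (4x4, takes a point from camera to tool coordinates, whose origin is the TCP and whose axes are the flange's). Camera axes: x right, y up, looking along -z (the intrinsics and any distortion apply to the point x, -y, -z); pixel columns grow to the right and rows downward; lengths in m; the calibration is good to about 2 mm. The wrist camera is an equidistant fisheye: a pixel r from the principal point sees the ray r / f radians off the axis. A picture is of the moment at which its call begins: read the wrist's pose just before it. There is no depth.
- r.hand_in(): hands the job in; it is judged then, once.
Trained networks look in a picture, given as the dict that the camera call returned (one of the last four; its "shot" number tells which), for a name from the list of things; names that differ only in an ending like _2 or _b are one class to them, and where a whole thing is asked for, a point or a joint stands for the part that bears it (a point fixed in the world has none). Each returns a list of dicts, best first, with "score" (0 to 1); they miss things now and then, are a little off and sometimes report something else, mostly with a low value. They report only what shows in the picture. A call takes as long as a camera call.
- viewer.trace(picture, thing): "pixels" (384x512 bool, what is visible of it) and "rect" ([left, top, right, bottom] in pixels, round what is visible of it).
The state is a dict: "clock": time; "joints": joint angles; "qvel": joint speeds; "tau": joint torques, N m; "tcp_pos": TCP position; "orientation": TCP orientation; "contact_force": force on the tool from outside, world axes, zero at the start; "moment": the same for the moment, N m; "grip_width": finger opening in m; "gripper_force": force on a finger pad.
Only numpy, scipy, OpenCV 4.12 (cv2) and the standard library are available. Lean on these libraries where they do the work, as an engineer would, in place of code of your own. Each camera call takes 0.05 s, during which the arm holds its last target. There are 200 camera calls.

### The job

Book the labelled offcuts into stock: first lift the red paddle to release the blue box's latch and swing the lid right up, then take the hand scanner from its dock and read first the orange-striped label on the box's right-hand side and then the label of every piece that is there, in the order red, yellow, blue, each time holding the scanner still for a good second with its window pointed at the middle of the label from roughly 7 cm, fairly square to it. Then stand the scanner flat back in its dock, put all the labelled pieces into the box, and shut the lid so that the latch catches and the paddle lies down again. Leave the unlabelled tube where it is.

Things in the scene. Friction and masses are not known exactly. Their poses are not given: they have to be found in the camera images.
- stock_box: blue steel stock box, fixed to the table where it stands; outside 170 (its x) x 220 (its y) x 70 mm high without the lid, walls and floor 5 mm thick. Origin: centre of its underside; x points from its front (the latch side, towards the robot) to the hinge side, z up
- box_label: centre of the orange-striped white label, 30 x 28 mm, on the outside of the stock box's right-hand (-y) wall, 50 mm in front of the wall's middle and 36 mm up; its x axis points straight out of the label
- lid (a joint): angle of the stock box's lid, rad: 0 shut, grows as it swings up and back, stop at 1.75 (just past upright). A flat 170 x 220 mm plate, top face 11 mm above the hinge line; the hinge is stiff: the lid stays at any angle and takes 3 to 5 N at its front edge. Its pawl juts 32 mm from the middle of its inner face's free edge, so push it fully back (from inside, beside the pawl) before loading
- lid_hinge (a point): middle of the lid's hinge line, on the box's far upper edge: 85 mm in +x and 70 mm in z of the box's origin. The hinge line runs along the box's y
- paddle (a joint): red latch paddle's angle to the lid, rad: 0 down (pawl engaged), stop at 0.55; a light spring (1 to 2 N at the grip) returns it. Above 0.3 the hidden pawl is clear and the lid can rise; lifted on from its stop it carries the lid along. On shutting, the pawl springs over its catch by itself if the paddle is not pressed down: push on the lid plate beside the paddle with 5 N or more
- paddle_grip (a point): grip point of the red paddle, a tongue 26 mm wide (box y), 14 mm thick, jutting out before the lid: centre of a black round-ended cross pin, 34 mm long along y, on which it turns between pads that pinch it from above; 18 mm from its end, 44 mm before its pivot (pivot 173 mm before the hinge line, 13 mm above it). Lid shut: x -132, z 83 mm in the box frame, free beneath. x axis to the pivot
- scanner_grip (a point): centre of the grip of the hand scanner, a grey bar 104 x 34 x 30 mm with a black head 28 x 36 x 34 mm at its +x end, 130 mm long in all, 0.16 kg, loose, standing flat in its dock at the start; pinch it from above across its 34 mm width. Axes: x along the bar to the head, z up; the point is 15 mm above its underside, 10 mm behind the middle of the scanner's length
- scanner_base (a point): point on the scanner's underside, at the middle of its length (10 mm in +x and 15 mm down from the grip point); axes as the scanner's
- scanner: the hand scanner; origin and axes as point scanner_base
- scan_window: the scanner's red window on the front of its head; origin at the window's centre, 76 mm in +x of the grip point and 1 mm above it; its x axis is the beam: straight ahead of the scanner and 25 degrees downwards when the scanner is level. It reads a label at 40 to 110 mm along the beam
- dock: low black charging dock, fixed, 158 mm long (its x): two end cups, each 41 mm long and 62 mm wide, joined by a waist only 24 mm wide and 76 mm long; seat 12 mm above the table, rim round the cups 21 mm high, leaving 146 x 50 mm inside. The scanner spans the waist, so fingers can reach down beside its grip. Origin: centre of its underside
- dock_seat (a point): centre of the dock's seat, where the middle of the scanner's underside belongs; x along the dock's length
- plain_tube_centre (a point): centre of a square steel tube 110 x 40 x 40 mm lying on the table, without a label; not stock, stays where it is
- red_centre (a point): centre (half-way up) of a stock piece, square steel tube offcut standing upright, 40 x 40 x 55 mm, 0.2 kg, loose, with a white barcode label that has a red stripe on its -x side; None if this piece is absent this time
- red_label: centre of the red-striped label, 30 x 28 mm, on that piece: 20 mm from the piece's axis and 30 mm above its underside; its x axis points straight out of the label; None if absent
- yellow_centre (a point): centre (half-way up) of a stock piece, round steel slug standing upright, 38 mm across, 45 mm tall, 0.4 kg, loose, with a white barcode label that has a yellow stripe on its -x side; None if this piece is absent this time
- yellow_label: centre of the yellow-striped label, 30 x 28 mm, on that piece: 19 mm from the piece's axis and 26 mm above its underside; its x axis points straight out of the label; None if absent
- blue_centre (a point): centre (half-way up) of a stock piece, square steel tube offcut standing upright, 40 x 40 x 55 mm, 0.2 kg, loose, with a white barcode label that has a blue stripe on its -x side; None if this piece is absent this time
- blue_label: centre of the blue-striped label, 30 x 28 mm, on that piece: 20 mm from the piece's axis and 30 mm above its underside; its x axis points straight out of the label; None if absent

How it is judged:
On the way, in this order (a step that is already met when the one before it is completed fails the run):
1. the paddle is lifted (value of joint paddle above 0.2 rad), for 0.05 s.
2. the lid is swung up past 1.3 rad (value of joint lid above 1.3 rad), for 0.2 s.
3. the held scanner is aimed steadily at the orange box label from about 7 cm (x of box_label in the frame of scan_window between 0.04 and 0.11 m and y of box_label in the frame of scan_window between -0.012 and 0.012 m and z of box_label in the frame of scan_window between -0.012 and 0.012 m and angle between the x axis of scan_window and the x axis of box_label, either way round below 0.8 rad and x of scan_window in the frame of box_label between 0 and 0.2 m), for 0.8 s.
4. the held scanner is aimed steadily at the red label from about 7 cm (x of red_label in the frame of scan_window between 0.04 and 0.11 m and y of red_label in the frame of scan_window between -0.012 and 0.012 m and z of red_label in the frame of scan_window between -0.012 and 0.012 m and angle between the x axis of scan_window and the x axis of red_label, either way round below 0.8 rad and x of scan_window in the frame of red_label between 0 and 0.2 m), for 0.8 s.
5. the held scanner is aimed steadily at the yellow label from about 7 cm (x of yellow_label in the frame of scan_window between 0.04 and 0.11 m and y of yellow_label in the frame of scan_window between -0.012 and 0.012 m and z of yellow_label in the frame of scan_window between -0.012 and 0.012 m and angle between the x axis of scan_window and the x axis of yellow_label, either way round below 0.8 rad and x of scan_window in the frame of yellow_label between 0 and 0.2 m), for 0.8 s.
6. the held scanner is aimed steadily at the blue label from about 7 cm (x of blue_label in the frame of scan_window between 0.04 and 0.11 m and y of blue_label in the frame of scan_window between -0.012 and 0.012 m and z of blue_label in the frame of scan_window between -0.012 and 0.012 m and angle between the x axis of scan_window and the x axis of blue_label, either way round below 0.8 rad and x of scan_window in the frame of blue_label between 0 and 0.2 m), for 0.8 s.
At the end, for the whole second after the job is handed in: all labelled pieces present are inside the box (centre within its walls, at most 60 mm above its underside), lid under 0.04 rad, paddle under 0.12 rad, scanner level and at rest in its dock, within 20 mm of the seat centre and 0.25 rad of the dock's length, either way round (x of red_centre in the frame of stock_box between -0.08 and 0.08 m and y of red_centre in the frame of stock_box between -0.105 and 0.105 m and z of red_centre in the frame of stock_box between 0 and 0.06 m and x of yellow_centre in the frame of stock_box between -0.08 and 0.08 m and y of yellow_centre in the frame of stock_box between -0.105 and 0.105 m and z of yellow_centre in the frame of stock_box between 0 and 0.06 m and x of blue_centre in the frame of stock_box between -0.08 and 0.08 m and y of blue_centre in the frame of stock_box between -0.105 and 0.105 m and z of blue_centre in the frame of stock_box between 0 and 0.06 m and value of joint lid below 0.04 rad and value of joint paddle below 0.12 rad and horizontal distance between scanner_base and dock_seat below 0.02 m and distance between scanner_base and dock_seat below 0.022 m and angle between scanner_base's own z axis and vertical below 0.1 rad and angle between the x axis of scanner_base and the x axis of dock_seat, either way round below 0.25 rad and linear speed of scanner below 0.02 m/s); the robot touches nothing.
It fails at once if the unlabelled tube is shifted more than 3 cm (distance of plain_tube_centre from where it was at the start of the episode above 0.03 m).
Of red_piece, yellow_piece, blue_piece only 2 to 3 are there at a start; the rules pass over those that are not, and their reading is None.
At some moment in a run one of red_piece, yellow_piece, blue_piece may be knocked a few centimetres aside while the robot is not near it.
Once in a run the grip may slacken for a moment while it holds something.
It also fails if it takes over 210 s, if anything falls off the work surface, if the arm or the gripper's body presses on something with over 40 N, if the wrist force passes 120 N, or if a joint passes its speed limit or range.

## Working session

There is one attempt and no reset: what is moved stays moved. The work goes in short steps, Python scripts to look and compute and a tool call to move; the robot and the scene stay as the last step left them, time stands still between calls to the robot, and variables do not carry over. Pictures are saved under pics/ and viewed, at most 14 in all, crops included, and the job is handed in when it is done.

Besides the shell and the picture viewer there is one more tool, called after "Emit:" by a JSON object that holds its "fn" and its "kwargs", one argument or row to a line. play_rows: Moves the arm, as the interface text tells. Shifts and turns lie within -1 to 1; 1 stands for 0.2 m of shift or pi/2 rad of turn. Its arguments: {"type":"object","properties":{"commands":{"type":"array","items":{"type":"array","items":{"type":"array","items":{"type":"number","minimum":-1,"maximum":1}}}},"grip_force":{"type":"number"}},"required":["commands"]}

```bash
mkdir -p pics
cat > h.py <<'E'
import numpy as np, cv2
from scipy.spatial.transform import Rotation as R
from bench import get_obs, viewer, r
def save(d,n): cv2.imwrite('pics/'+n, cv2.cvtColor(d['pixels'],cv2.COLOR_RGB2BGR))
def f(d): return d['pixels'].shape[0]/2/np.tan(np.radians(d['fovy'])/2)
def cam(d,o=None):
    if 'world_to_cam' in d: return np.linalg.inv(d['world_to_cam'])
    T=np.eye(4);T[:3,:3]=R.from_rotvec(o['orientation']).as_matrix();T[:3,3]=o['tcp_pos']
    return T@d['hand_eye']
def ray(d,uv,o=None):
    x,y=uv[0]-d['cx'],uv[1]-d['cy']; F=f(d)
    if 'world_to_cam' in d: v=np.array([x/F,-y/F,-1])
    else:
        rr=np.hypot(x,y)+1e-9; t=rr/F; v=np.array([np.sin(t)*x/rr,-np.sin(t)*y/rr,-np.cos(t)])
    T=cam(d,o); return T[:3,3],T[:3,:3]@v
def at_z(d,uv,z,o=None):
    p,v=ray(d,uv,o); return p+v*(z-p[2])/v[2]
def proj(d,P,o=None):
    T=np.linalg.inv(cam(d,o)); q=T[:3,:3]@np.asarray(P)+T[:3,3]; F=f(d)
    if 'world_to_cam' in d: return np.array([d['cx']+F*q[0]/-q[2],d['cy']-F*q[1]/-q[2]])
    s=np.hypot(q[0],q[1])+1e-9; t=np.arctan2(s,-q[2]); return np.array([d['cx']+F*t*q[0]/s,d['cy']-F*t*q[1]/s])
E
python3 - <<'E'
from h import *
o=get_obs(); print({k:np.round(v,3) for k,v in o.items()})
for n in('scene','top'):
    d=viewer.grab_frame(n); save(d,n+'0.png'); print(n,{k:np.round(v,3) for k,v in d.items() if k!='pixels'})
    for t in ['stock_box','box_label','lid','paddle','scanner','dock','plain_tube_centre','red_centre','yellow_centre','blue_centre','red_label','yellow_label','blue_label']:
        for q in viewer.trace(d,t)[:2]:
            m=cv2.moments(q['pixels'].astype(np.uint8),True)
            print(t,round(q['score'],2),q['rect'],round(m['m10']/m['m00'],1),round(m['m01']/m['m00'],1))
E
```

```text
{'clock': np.float64(0.0), 'joints': array([-1.214,  0.478,  0.022,  1.556, -0.012,  1.109, -0.083]), 'qvel': array([ 0.001, -0.   ,  0.   , -0.   , -0.   ,  0.   , -0.002]), 'tau': array([ 0.0000e+00, -5.9646e+01,  1.6080e+00, -2.8119e+01,  1.2000e-02,
        9.0000e-03,  0.0000e+00]), 'tcp_pos': array([0.302, 0.603, 0.23 ]), 'orientation': array([-7.230e-01, -3.057e+00,  3.000e-03]), 'contact_force': array([ 0.566,  0.061, -0.06 ]), 'moment': array([ 0.029, -0.008, -0.002]), 'gripper_force': np.float64(0.0), 'grip_width': np.float64(0.086)}
scene {'fovy': np.float64(53.038), 'cx': np.float64(258.816), 'cy': np.float64(192.459), 'world_to_cam': array([[ 0.754, -0.657,  0.01 , -0.357],
       [ 0.382,  0.451,  0.807, -0.285],
       [-0.535, -0.604,  0.591, -0.901],
       [ 0.   ,  0.   ,  0.   ,  1.   ]]), 'shot': np.int64(1)}
stock_box 0.82 [168.6, 137.9, 247.7, 196.7] 207.5 167.5
stock_box 0.21 [225.0, 207.6, 274.0, 239.1] 250.5 226.0
lid 0.83 [167.2, 141.4, 248.0, 182.6] 203.7 160.6
lid 0.25 [223.3, 207.6, 272.6, 242.0] 250.4 225.3
paddle 0.52 [168.2, 161.2, 188.6, 175.3] 178.7
[... 894 characters left out ...]
.19 , -0.011,  0.982, -1.301],
       [ 0.   ,  0.   ,  0.   ,  1.   ]]), 'shot': np.int64(2)}
stock_box 0.66 [141.2, 166.4, 217.0, 242.8] 178.4 196.6
lid 0.98 [141.9, 165.2, 214.4, 243.6] 177.3 196.3
paddle 0.73 [173.3, 219.6, 184.8, 241.5] 179.1 229.2
scanner 0.83 [248.4, 207.8, 292.6, 219.0] 267.3 213.3
scanner 0.67 [248.0, 151.9, 261.1, 169.4] 253.7 161.1
dock 0.5 [244.9, 203.0, 289.8, 226.4] 265.6 212.9
red_centre 0.62 [242.9, 201.9, 293.7, 221.8] 261.5 213.3
red_centre 0.41 [248.3, 155.1, 261.1, 172.2] 253.9 161.4
blue_centre 0.56 [247.1, 152.8, 260.0, 169.2] 254.2 160.9
blue_centre 0.21 [246.6, 203.3, 289.5, 223.7] 265.7 213.0
yellow_label 0.17 [248.7, 207.4, 288.6, 220.0] 266.1 213.2
```

Run:
```python
import cv2
a=cv2.imread('pics/top0.png')[120:280,110:430]; cv2.imwrite('pics/top0c.png',cv2.resize(a,(800,400),interpolation=cv2.INTER_CUBIC))
a=cv2.imread('pics/scene0.png')[120:270,140:400]; cv2.imwrite('pics/scene0c.png',cv2.resize(a,(780,450),interpolation=cv2.INTER_CUBIC))
```

```text
(no output)
```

View pics/top0c.png

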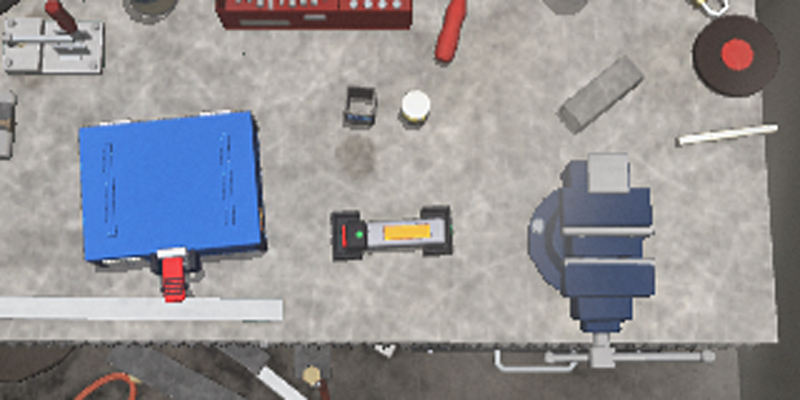

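View pics/scene0c.png

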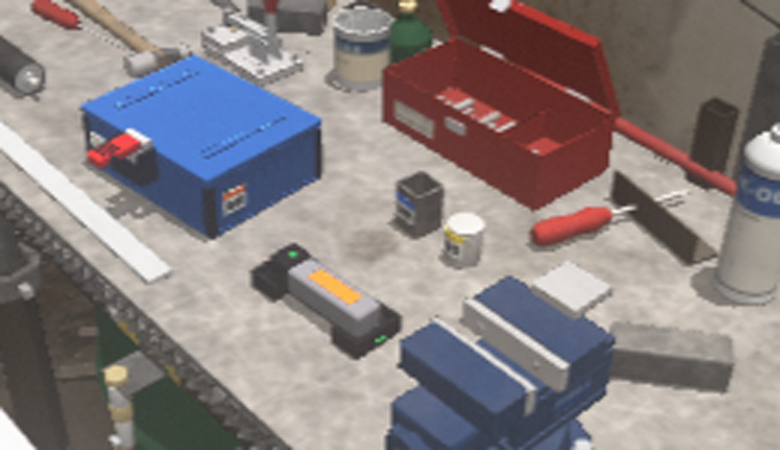

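```bash
cat >> h.py <<'E'
from scipy.optimize import minimize
def mask(d,t,k=0):
    q=viewer.trace(d,t); return (q[k]['pixels'].astype(np.uint8),q[k]['score']) if q else (None,0)
def hull(pts):
    return cv2.convexHull(np.asarray(pts,np.float32)).reshape(-1,2)
def fit(d,m,shape,x0,o=None,steps=(0.02,0.02,0.1)):
    """shape(x)->list of 3D points; fit convex hull silhouette to mask m by IoU (4x supersample)"""
    S=4; M=cv2.resize(m,None,fx=S,fy=S,interpolation=cv2.INTER_NEAREST)
    def c(x):
        h=hull([(proj(d,P,o)+.5)*S for P in shape(x)]); I=np.zeros_like(M); cv2.fillConvexPoly(I,np.round(h*8).astype(np.int32),1,shift=3)
        return 1-(I&M).sum()/max(1,(I|M).sum())
    n=len(x0); sim=np.vstack([x0]+[np.array(x0)+np.eye(n)[i]*steps[i] for i in range(n)])
    b=minimize(c,x0,method='Nelder-Mead',options=dict(initial_simplex=sim,xatol=1e-4,fatol=1e-5,maxiter=300)); return b.x,1-b.fun
def block(x,y,yaw,lx,ly,z0,z1,ox=0,oy=0):
    c,s=np.cos(yaw),np.sin(yaw)
    return [(x+c*(ox+a)-s*(oy+b),y+s*(ox+a)+c*(oy+b),z) for a in(-lx/2,lx/2) for b in(-ly/2,ly/2) for z in(z0,z1)]
def cyl(x,y,rad,z0,z1): return [(x+rad*np.cos(a),y+rad*np.sin(a),z) for a in np.linspace(0,2*np.pi,24) for z in(z0,z1)]
def cen(m): q=cv2.moments(m,True); return np.array([q['m10'],q['m01']])/q['m00']
E
python3 - <<'E'
from h import *
d=viewer.grab_frame('top')
m,s=mask(d,'lid'); g=at_z(d,cen(m),.08); print('lid cen',g)
print('lid fit',fit(d,m,lambda x:block(*x,.17,.22,.07,.081),[g[0],g[1],0.05]))
p,s=mask(d,'paddle'); print('paddle',at_z(d,cen(p),.087))
ms=mask(d,'scanner')[0]; g=at_z(d,cen(ms),.04); print('scanner',g,fit(d,ms,lambda x:block(*x,.034,.13,.012,.042),[g[0],g[1],0]))
b=mask(d,'blue_centre')[0]; g=at_z(d,cen(b),.03); print('blue',g,fit(d,b,lambda x:block(*x,.04,.04,0,.055),[g[0],g[1],0]))
# scene
e=viewer.grab_frame('scene')
for t,k in(('blue_centre',.0275),('yellow_centre',.0225)):
    m,s=mask(e,t); g=at_z(e,cen(m),k); print(t,s,g,fit(e,m,(lambda x:block(*x,.04,.04,0,.055)) if t[0]=='b' else (lambda x:cyl(x[0],x[1],.019,0,.045)),[g[0],g[1],0]))
for t,k in(('yellow_label',.026),('blue_label',.03)):
    for q in viewer.trace(e,t): print(t,q['score'],at_z(e,cen(q['pixels'].astype(np.uint8)),k))
m,s=mask(e,'lid'); g=at_z(e,cen(m),.08); print('lid',fit(e,m,lambda x:block(*x,.17,.22,.07,.081),[g[0],g[1],0.05]))
m,s=mask(e,'scanner'); g=at_z(e,cen(m),.03); print('scn',fit(e,m,lambda x:block(*x,.034,.13,.012,.042),[g[0],g[1],0.0]))
E
```

```text
lid cen [0.506083   0.31934864 0.08      ]
lid fit (array([0.5157571 , 0.32091641, 0.10124429]), np.float64(0.9069767441860465))
paddle [0.40097098 0.3068694  0.087     ]
scanner [0.45739832 0.03486171 0.04      ] (array([0.45942759, 0.03409277, 0.07818199]), np.float64(0.9265508055308893))
blue [0.63550774 0.07704046 0.03      ] (array([ 0.63433756,  0.07803089, -0.01304464]), np.float64(0.6728264162375038))
blue_centre 0.63 [0.63354605 0.08312779 0.0275    ] (array([ 0.63342193,  0.08367132, -0.26622158]), np.float64(0.9384169884169884))
yellow_centre 0.75 [0.63016314 0.00831948 0.0225    ] (array([0.63034088, 0.00925636, 0.0217173 ]), np.float64(0.9289714117300324))
blue_label 0.49 [0.61219869 0.08040008 0.03      ]
lid (array([0.51391263, 0.32609227, 0.10987186]), np.float64(0.8628799055768663))
scn (array([ 0.45825952,  0.03718431, -0.00353258]), np.float64(0.8592202970297029))
```

```bash
cat >> h.py <<'E'
def phi(o): v=R.from_rotvec(o['orientation']).as_matrix()[:,0]; return np.arctan2(v[1],v[0])
def go(p,yaw=None,half=True,cur=None):
    """scaled shift/turn from the present pose; yaw = wanted direction of tool x (mod pi if half)"""
    o=get_obs(); M=R.from_rotvec(o['orientation']).as_matrix(); s=M.T@(np.array(p)-o['tcp_pos'])/.2
    t=0
    if yaw is not None:
        P=np.pi if half else 2*np.pi; dd=(yaw-phi(o)+P/2)%P-P/2; t=-dd/(np.pi/2)
    print('shift',np.round(s,3),'turn',round(t,3),'phi',round(phi(o),3),'j7',np.round(o['joints'][6],2),'tcp',np.round(o['tcp_pos'],4),'w',np.round(o['grip_width'],4))
    return s,t
E
python3 - <<'E'
from h import *
go((.384,.308,.2),.105)
E
```

```text
shift [-1.026 -1.138  0.156] turn -0.363 phi 2.677 j7 -0.08 tcp [0.3026 0.6034 0.2313] w 0.0853
```

Emit:
{"fn": "play_rows", "kwargs": {
  "commands": [
    [[-1, -0.2, -0.2, 0, -0.08], [-1, -0.4, -0.4, 0, -0.16], [-1, -0.5, -0.5, 0.05, -0.24], [-1, -0.65, -0.65, 0.1, -0.3], [-1, -0.8, -0.8, 0.15, -0.36], [-1, -0.9, -0.95, 0.15, -0.36], [-1, -1, -1, 0.15, -0.36], [-1, -1, -1, 0.15, -0.36], [-1, -1, -1, 0.15, -0.36]]
  ]
}}

```text
clock: 2.75
tcp_pos: [0.3931, 0.3327, 0.2016]
orientation: [-0.15, 3.137, -0.0]
contact_force: [-0.4, 1.1, 0.0]
grip_width: 0.0855
gripper_force: 0.0
```

Run:
```python
from h import *
o=get_obs(); d=viewer.grab_frame('wrist'); save(d,'w1.png')
print(o['tcp_pos'],phi(o),o['contact_force'])
for t in('paddle','lid','stock_box'):
    for q in viewer.trace(d,t)[:2]: print(t,q['score'],q['rect'],cen(q['pixels'].astype(np.uint8)),at_z(d,cen(q['pixels'].astype(np.uint8)),.086,o))
go((.384,.308,.12),.105)
print('pred pin',proj(d,(.384,.308,.083),o))
```

```text
[0.3930506  0.33271329 0.20155849] -3.0459747598464793 [-0.36639084  1.08856597  0.02170842]
paddle 0.71 [215.4, 154.7, 255.9, 227.4] [234.15690759 189.42223239] [0.39869464 0.31040645 0.086     ]
lid 0.82 [127.1, 154.3, 350.1, 327.3] [249.26398169 255.41743707] [0.46448369 0.32965877 0.086     ]
stock_box 0.57 [131.6, 153.7, 348.4, 328.3] [248.92504217 249.67947505] [0.45813604 0.32880871 0.086     ]
shift [ 0.05  -0.139  0.407] turn -0.001 phi -3.039 j7 0.83 tcp [0.3911 0.3366 0.2015] w 0.0856
pred pin [232.98282578 172.6631065 ]
```

View pics/w1.png

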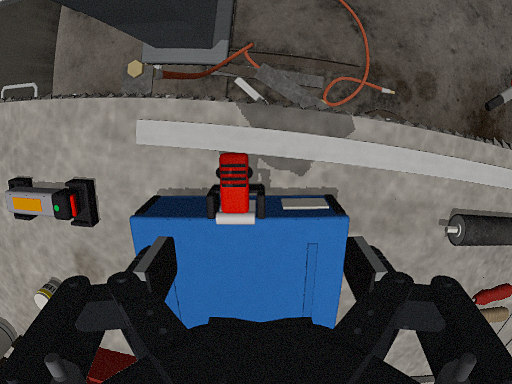

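Emit:
{"fn": "play_rows", "kwargs": {
  "commands": [
    [[-0.6, 0.05, -0.139, 0.2, 0], [-0.5, 0.05, -0.139, 0.38, 0], [-0.4, 0.05, -0.139, 0.5, 0], [-0.4, 0.05, -0.139, 0.6, 0], [-0.4, 0.05, -0.139, 0.69, 0], [-0.4, 0.05, -0.139, 0.69, 0], [-0.4, 0.05, -0.139, 0.69, 0]]
  ]
}}

```text
clock: 3.53
tcp_pos: [0.3837, 0.3071, 0.0628]
orientation: [0.161, -3.136, 0.002]
contact_force: [0.2, 0.3, -0.5]
grip_width: 0.0597
gripper_force: 0.0
```

Run:
```python
from h import *
o=get_obs(); d=viewer.grab_frame('wrist'); save(d,'w2.png')
go((.384,.308,.062),.105)
print('pred pin',proj(d,(.384,.308,.083),o))
```

```text
shift [0.002 0.003 0.009] turn -0.002 phi -3.039 j7 0.86 tcp [0.3844 0.3075 0.0637] w 0.06
pred pin [260.56821093 262.48434256]
```

View pics/w2.png

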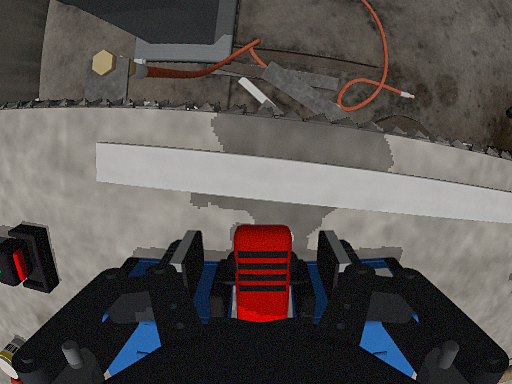

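Emit:
{"fn": "play_rows", "kwargs": {
  "commands": [
    [[1, 0, 0, 0, 0], [1, 0, 0, 0, 0], [1, 0, 0, 0, 0], [1, 0, 0, 0, 0], [1, 0, 0, 0, 0], [1, 0, 0, 0, 0]]
  ],
  "grip_force": 70
}}

```text
clock: 4.08
tcp_pos: [0.385, 0.3081, 0.0649]
orientation: [-0.159, 3.136, 0.005]
contact_force: [-2.5, 1.4, 5.9]
grip_width: 0.0296
gripper_force: 68.5
```

Run:
```python
from h import *
o=get_obs(); d=viewer.grab_frame('wrist')
go((.384,.308,.062),.105); print(o['contact_force'],o['gripper_force'])
# path in box frame from current grip: shifts (tool -x = box +x, tool -z = up)
g0=np.array([-132,83.])
print('paddle')
for a in (.2,.4,.55):
    g=np.array([-88-44*np.cos(a),83+44*np.sin(a)]); s=(g-g0)/200; print(a,'x',round(-s[0],3),'z',round(-s[1],3))
h=np.array([85,70.]); v=g-h
for t in np.arange(.1,1.76,.1):
    c,s=np.cos(-t),np.sin(-t); w=h+np.array([c*v[0]-s*v[1],s*v[0]+c*v[1]]); q=(w-g0)/200
    print(round(t,2),'x',round(-q[0],3),'z',round(-q[1],3))
```

```text
shift [ 0.005 -0.     0.014] turn -0.002 phi -3.04 j7 0.86 tcp [0.385  0.3081 0.0648] w 0.0295
[-2.50231586  1.40417491  5.92856486] 68.5148549079895
paddle
0.2 x -0.004 z -0.044
0.4 x -0.017 z -0.086
0.55 x -0.032 z -0.115
0.1 x -0.056 z -0.219
0.2 x -0.089 z -0.321
0.3 x -0.133 z -0.418
0.4 x -0.186 z -0.511
0.5 x -0.248 z -0.598
0.6 x -0.318 z -0.678
0.7 x -0.396 z -0.751
0.8 x -0.481 z -0.815
0.9 x -0.572 z -0.871
1.0 x -0.668 z -0.918
1.1 x -0.768 z -0.955
1.2 x -0.871 z -0.981
1.3 x -0.977 z -0.997
1.4 x -1.083 z -1.003
1.5 x -1.19 z -0.998
1.6 x -1.296 z -0.982
1.7 x -1.399 z -0.956
```

Emit:
{"fn": "play_rows", "kwargs": {
  "commands": [
    [[1, -0.004, 0, -0.044, 0], [1, -0.017, 0, -0.086, 0], [1, -0.03, 0, -0.115, 0], [1, -0.032, 0, -0.12, 0], [1, -0.04, 0, -0.165, 0], [1, -0.056, 0, -0.22, 0], [1, -0.07, 0, -0.27, 0], [1, -0.089, 0, -0.32, 0], [1, -0.11, 0, -0.37, 0], [1, -0.133, 0, -0.418, 0], [1, -0.133, 0, -0.418, 0]]
  ]
}}

```text
clock: 5.05
tcp_pos: [0.4124, 0.31, 0.1492]
orientation: [-0.155, 3.135, 0.005]
contact_force: [2.1, 2.2, -0.4]
grip_width: 0.0292
gripper_force: 69.8
```

Run:
```python
from h import *
o=get_obs(); print(o['tcp_pos'],o['grip_width'],o['contact_force']); d=viewer.grab_frame('scene'); save(d,'s2.png')
cv2.imwrite('pics/s2c.png',cv2.resize(cv2.imread('pics/s2.png')[60:240,120:340],(660,540)))
```

```text
[0.41235594 0.31004118 0.14920687] 0.029241042366194663 [ 2.10441306  2.18159156 -0.35173671]
```

View pics/s2c.png

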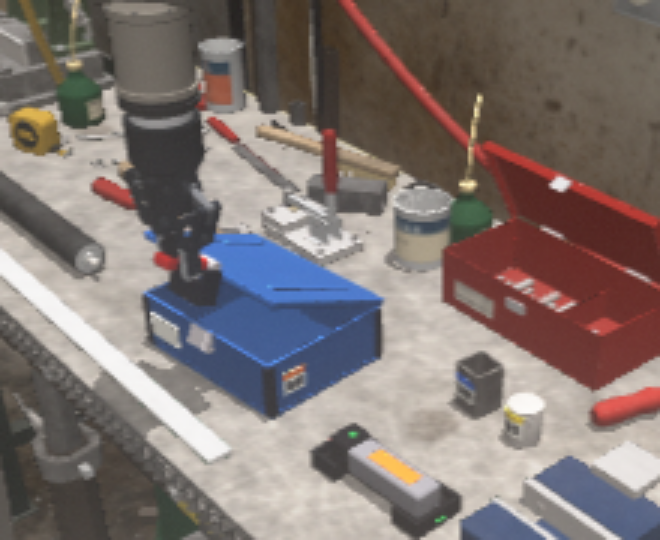

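Emit:
{"fn": "play_rows", "kwargs": {
  "commands": [
    [[1, -0.053, 0, -0.093, 0], [1, -0.115, 0, -0.18, 0], [1, -0.185, 0, -0.26, 0], [1, -0.263, 0, -0.333, 0], [1, -0.348, 0, -0.397, 0], [1, -0.439, 0, -0.453, 0], [1, -0.535, 0, -0.5, 0], [1, -0.635, 0, -0.537, 0], [1, -0.738, 0, -0.563, 0], [1, -0.844, 0, -0.579, 0], [1, -0.844, 0, -0.579, 0]]
  ]
}}

```text
clock: 6.02
tcp_pos: [0.5809, 0.3285, 0.2631]
orientation: [-0.16, 3.136, 0.006]
contact_force: [0.9, 4.8, 1.1]
grip_width: 0.0206
gripper_force: 67.9
```

Run:
```python
from h import *
o=get_obs(); print(o['tcp_pos'],o['grip_width'],o['contact_force'],o['joints'])
```

```text
[0.58086588 0.32845377 0.26308101] 0.02055264656783039 [0.86213658 4.76140532 1.06110939] [-0.63648527  0.43752651  0.04153461  1.5435467  -0.02175986  1.15779913
  1.08274044]
```

Run:
```python
from h import *
d=viewer.grab_frame('scene'); save(d,'s3.png')
cv2.imwrite('pics/s3c.png',cv2.resize(cv2.imread('pics/s3.png')[20:220,130:310],(540,600)))
```

```text
(no output)
```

View pics/s3c.png

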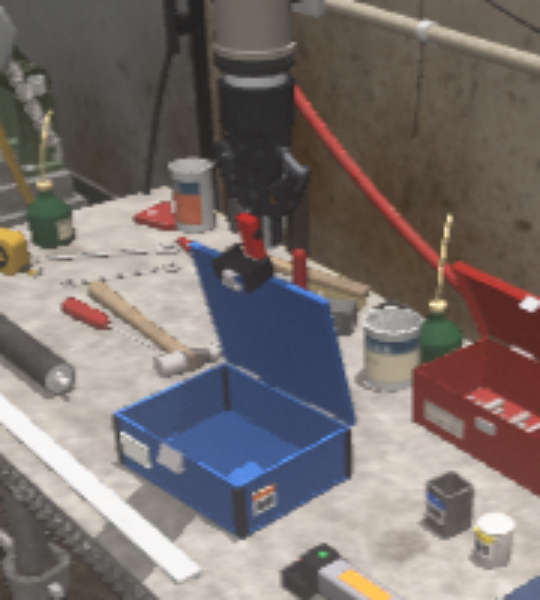

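Emit:
{"fn": "play_rows", "kwargs": {
  "commands": [
    [[-1, 0, 0, 0, 0], [-1, 0, 0, 0, 0], [-1, 0, 0, 0, 0], [-1, 0, 0, 0, 0], [-1, 0, 0, -0.2, 0], [-1, 0, 0, -0.4, 0], [-1, 0, 0, -0.5, 0], [-1, 0.3, 0, -0.5, 0], [-1, 0.5, 0, -0.5, 0], [-1, 0.7, 0, -0.5, 0], [-1, 0.7, 0, -0.5, 0]]
  ]
}}

```text
clock: 6.98
tcp_pos: [0.4346, 0.3115, 0.363]
orientation: [0.163, -3.136, 0.0]
contact_force: [0.0, 0.0, -0.5]
grip_width: 0.0854
gripper_force: 0.0
```

```bash
cat >> h.py <<'E'
B0=np.array([.515,.322,0]); BY=.105
def box(x,y,z): c,s=np.cos(BY),np.sin(BY); return B0+np.array([c*x-s*y,s*x+c*y,z])
E
python3 - <<'E'
from h import *
go(box(-.02,-.075,.21),.105); go(box(.06,-.075,.21),.105)
e=viewer.grab_frame('scene')
m,s=mask(e,'lid')
def lid(t):
    c,sn=np.cos(t),np.sin(t); return [box(.085-u*c+n*sn,y,.07+u*sn+n*c) for u in(0,.17) for n in(.003,.011) for y in(-.11,.11)]
import h
for t in np.arange(.9,1.8,.1):
    x=hull([proj(e,P) for P in lid(t)]); I=np.zeros_like(m); cv2.fillConvexPoly(I,np.round(x).astype(int),1); print(round(t,1),(I&m).sum()/(I|m).sum())
E
```

```text
shift [-0.307 -0.365  0.765] turn -0.001 phi -3.038 j7 0.94 tcp [0.4346 0.3115 0.363 ] w 0.0854
shift [-0.707 -0.364  0.764] turn -0.001 phi -3.038 j7 0.94 tcp [0.4346 0.3115 0.363 ] w 0.0854
0.9 0.26414166256763405
1.0 0.38336614173228345
1.1 0.5417085427135678
1.2 0.7200413223140496
1.3 0.8685622317596566
1.4 0.796875
1.5 0.7074255224544241
1.6 0.6326530612244898
1.7 0.5909267157813106
```

Emit:
{"fn": "play_rows", "kwargs": {
  "commands": [
    [[1, -0.1, -0.2, 0.1, 0], [1, -0.2, -0.36, 0.3, 0], [1, -0.28, -0.36, 0.5, 0], [1, -0.28, -0.36, 0.66, 0], [1, -0.28, -0.36, 0.765, 0], [1, -0.4, -0.36, 0.765, 0], [1, -0.5, -0.36, 0.765, 0], [1, -0.6, -0.36, 0.765, 0], [1, -0.7, -0.36, 0.765, 0], [1, -0.78, -0.36, 0.765, 0], [1, -0.84, -0.36, 0.765, 0], [1, -0.86, -0.36, 0.765, 0]]
  ]
}}

```text
clock: 8.08
tcp_pos: [0.619, 0.2564, 0.2081]
orientation: [0.156, -3.135, 0.003]
contact_force: [-3.5, -0.6, -2.2]
grip_width: 0.0002
gripper_force: 1.5
```

```bash
cat >> h.py <<'E'
def lid(t):
    c,sn=np.cos(t),np.sin(t); return [box(.085-u*c+n*sn,y,.07+u*sn+n*c) for u in(0,.17) for n in(.003,.011) for y in(-.11,.11)]
def lidangle():
    e=viewer.grab_frame('scene'); m,s=mask(e,'lid'); b=[]
    for t in np.arange(0,1.85,.05):
        x=hull([proj(e,P) for P in lid(t)]); I=np.zeros_like(m); cv2.fillConvexPoly(I,np.round(x).astype(int),1); b.append(((I&m).sum()/(I|m).sum(),round(t,2)))
    print('lid',sorted(b)[-3:],s); return e
E
python3 - <<'E'
from h import *
go(box(.104,-.075,.21),.105); lidangle(); print(get_obs()['contact_force'])
E
```

```text
shift [-0.037  0.006 -0.01 ] turn -0.004 phi -3.042 j7 1.22 tcp [0.619  0.2564 0.2081] w 0.0002
lid [(np.float64(0.8633387888707038), np.float64(1.75)), (np.float64(0.8676844783715013), np.float64(1.65)), (np.float64(0.8940928270042194), np.float64(1.7))] 0.63
[-0.0306535   0.50460274 -0.14163874]
```

Nearly at the stop; one more small push, then back off and up.

Emit:
{"fn": "play_rows", "kwargs": {
  "commands": [
    [[1, -0.03, 0, 0, 0], [1, -0.06, 0, 0, 0], [1, -0.08, 0, 0, 0], [1, -0.08, 0, 0, 0]]
  ]
}}

```text
clock: 8.52
tcp_pos: [0.6235, 0.2576, 0.209]
orientation: [0.159, -3.114, 0.008]
contact_force: [-35.6, -9.1, 19.5]
grip_width: 0.0003
gripper_force: 19.5
```

Run:
```python
from h import *
go(box(-.02,-.075,.21),.105)
e=lidangle()
d=viewer.grab_frame('top')
for c,n in((e,'scene'),(d,'top')):
  for t in('scanner','dock'):
    for q in viewer.trace(c,t)[:2]:
        m=q['pixels'].astype(np.uint8); zz=.03; g=at_z(c,cen(m),zz); print(n,t,q['score'],q['rect'],g)
        if t=='scanner':print(fit(c,m,lambda x:block(*x,.034,.13,.012,.042),[g[0],g[1],0.03]))
```

```text
shift [0.606 0.    0.009] turn -0.002 phi -3.039 j7 1.23 tcp [0.6235 0.2576 0.209 ] w 0.0003
lid [(np.float64(0.8431703204047217), np.float64(1.65)), (np.float64(0.8678232135481206), np.float64(1.75)), (np.float64(0.8742640874684608), np.float64(1.7))] 0.87
scene scanner 0.68 [231.8, 204.0, 269.3, 232.7] [0.45727609 0.03366528 0.03      ]
(array([ 0.4602064 ,  0.03824338, -0.00339223]), np.float64(0.8519929961891028))
scene dock 0.55 [224.1, 208.1, 275.3, 238.8] [ 0.44017722 -0.00834052  0.03      ]
top scanner 0.93 [246.8, 205.1, 288.7, 218.5] [0.46008248 0.03389181 0.03      ]
(array([0.46052568, 0.03341949, 0.04051967]), np.float64(0.9162242651819241))
top dock 0.84 [245.3, 199.9, 289.2, 224.9] [0.46001193 0.03739117 0.03      ]
top dock 0.37 [247.5, 205.4, 292.5, 218.9] [0.45965834 0.03410771 0.03      ]
```

Emit:
{"fn": "play_rows", "kwargs": {
  "commands": [
    [[1, 0.1, 0, 0, 0], [1, 0.3, 0, 0, 0], [1, 0.45, 0, -0.1, 0], [1, 0.6, 0, -0.2, 0.08], [1, 0.7, -0.15, -0.2, 0.16], [0, 0.7, -0.3, -0.2, 0.24], [-1, 0.7, -0.5, -0.2, 0.32], [-1, 0.7, -0.7, -0.2, 0.4], [-1, 0.7, -0.85, -0.2, 0.48], [-1, 0.7, -0.9, -0.2, 0.56], [-1, 0.7, -0.9, -0.2, 0.62], [-1, 0.7, -0.9, -0.2, 0.66]]
  ]
}}

```text
clock: 9.87
tcp_pos: [0.5134, 0.0644, 0.2506]
orientation: [1.427, 2.796, 0.002]
contact_force: [0.4, -0.5, -0.5]
grip_width: 0.0833
gripper_force: 0.0
```

Run:
```python
from h import *
lidangle()
go((.46,.025,.2),np.pi/2,False)
```

```text
lid [(np.float64(0.7545454545454545), np.float64(1.65)), (np.float64(0.765807962529274), np.float64(1.7)), (np.float64(0.7684007707129095), np.float64(1.75))] 0.77
shift [-0.006 -0.336  0.252] turn 0.403 phi 2.205 j7 0.46 tcp [0.5133 0.0657 0.2504] w 0.0854
```

Emit:
{"fn": "play_rows", "kwargs": {
  "commands": [
    [[-1, 0, -0.1, 0, 0.08], [-1, 0, -0.2, 0.1, 0.16], [-1, 0, -0.336, 0.25, 0.24], [-1, 0, -0.336, 0.25, 0.32], [-1, 0, -0.336, 0.25, 0.38], [-1, 0, -0.336, 0.25, 0.38], [-1, 0, -0.336, 0.25, 0.38]]
  ]
}}

```text
clock: 10.55
tcp_pos: [0.4592, 0.0265, 0.2002]
orientation: [2.172, 2.268, 0.002]
contact_force: [0.5, 0.1, -0.1]
grip_width: 0.0852
gripper_force: 0.0
```

Run:
```python
from h import *
o=get_obs(); d=viewer.grab_frame('wrist'); save(d,'w3.png')
for t in('scanner','dock'):
    for q in viewer.trace(d,t)[:1]:
        m=q['pixels'].astype(np.uint8); g=at_z(d,cen(m),.036,o); print(t,q['score'],q['rect'],g,fit(d,m,lambda x:block(*x,.034,.13,.012,.042),[g[0],g[1],0.03],o))
print('pred grip',proj(d,(.46,.025,.042),o))
go((.46,.025,.008),np.pi/2,False)
```

```text
scanner 0.87 [242.6, 100.6, 277.0, 226.4] [0.45849759 0.03842716 0.036     ] (array([0.4585873 , 0.03578098, 0.04924717]), np.float64(0.95428510495689))
dock 0.59 [233.0, 87.6, 292.6, 225.6] [0.46394492 0.06076882 0.036     ] (array([0.47455726, 0.05127217, 0.07919782]), np.float64(0.20878501696493101))
pred grip [260.57063182 176.68634585]
shift [-0.008  0.002  0.961] turn 0.026 phi 1.612 j7 -0.07 tcp [0.4593 0.0265 0.2001] w 0.086
```

View pics/w3.png

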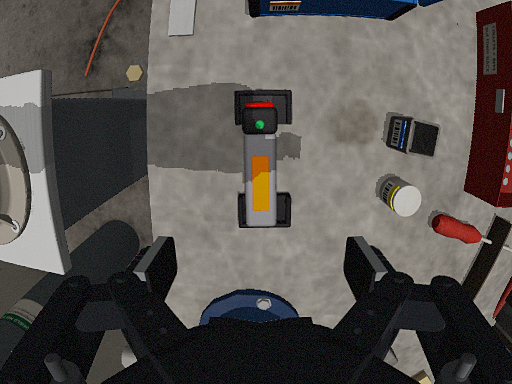

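Emit:
{"fn": "play_rows", "kwargs": {
  "commands": [
    [[-0.6, -0.005, 0, 0.2, 0], [-0.5, -0.005, 0, 0.4, 0], [-0.4, -0.005, 0, 0.6, 0], [-0.3, -0.005, 0, 0.76, 0], [-0.3, -0.005, 0, 0.88, 0], [-0.3, -0.005, 0, 0.96, 0], [-0.3, -0.005, 0, 0.965, 0], [1, -0.005, 0, 0.965, 0], [1, -0.005, 0, 0.965, 0], [1, -0.005, 0, 0.965, 0], [1, -0.005, 0, 0.965, 0], [1, -0.005, 0, 0.965, 0]]
  ],
  "grip_force": 90
}}

```text
clock: 11.7
tcp_pos: [0.4595, 0.0254, 0.0077]
orientation: [2.178, 2.263, 0.003]
contact_force: [-1.3, 0.3, 5.9]
grip_width: 0.0329
gripper_force: 89.5
```

Run:
```python
from h import *
o=get_obs(); print(o['tcp_pos'],phi(o),o['grip_width'],o['gripper_force'],o['contact_force'])
```

```text
[0.45952391 0.02542235 0.00770648] 1.6091054877743192 0.03291793267361308 89.54190015792847 [-1.25200515  0.33274207  5.8802041 ]
```

```bash
cat >> h.py <<'E'
def aim(L,out,D=.07):
    """TCP pose so that the scanner, gripped as taken, reads label L (pos) with outward heading out"""
    u=np.array([np.cos(out),np.sin(out),0]); f=D*np.cos(np.radians(25))+.076
    p=np.array(L)+u*f; p[2]=L[2]+D*np.sin(np.radians(25))-.001-.0193; print('aim',np.round(p,4)); return p,out+np.pi
E
python3 - <<'E'
from h import *
L=box(-.05,-.11,.036); print('L',L)
e=viewer.grab_frame('scene'); print('pred',proj(e,L))
for q in viewer.trace(e,'box_label'): print(q['score'],q['rect'],cen(q['pixels'].astype(np.uint8)))
hsv=cv2.cvtColor(e['pixels'],cv2.COLOR_RGB2HSV); m=((hsv[...,0]<22)&(hsv[...,1]>100)&(hsv[...,2]>90)).astype(np.uint8); m[:, :190]=0;m[:,250:]=0;m[:170]=0;m[210:]=0
print(cen(m),m.sum())
p,y=aim(L,BY-np.pi/2); go(p,y,False)
E
```

```text
L [0.47680416 0.20736546 0.036     ]
pred [217.86790492 186.34138848]
0.55 [211.6, 182.9, 221.1, 190.3] [216.95918367 186.44897959]
[217.5 184. ] 12
aim [0.4914 0.0687 0.0453]
shift [ 0.21   0.168 -0.187] turn -0.043 phi 1.609 j7 0.14 tcp [0.4595 0.0254 0.0077] w 0.0331
```

Emit:
{"fn": "play_rows", "kwargs": {
  "commands": [
    [[1, 0, 0, -0.08, 0], [1, 0, 0, -0.19, 0], [1, 0.08, 0.08, -0.19, -0.02], [1, 0.21, 0.168, -0.187, -0.043], [1, 0.21, 0.168, -0.187, -0.043], [1, 0.21, 0.168, -0.187, -0.043]]
  ]
}}

```text
clock: 12.3
tcp_pos: [0.4917, 0.0704, 0.0445]
orientation: [2.097, 2.338, 0.003]
contact_force: [0.1, -0.2, -1.4]
grip_width: 0.0327
gripper_force: 90.6
```

Run:
```python
from h import *
p,y=aim(box(-.05,-.11,.036),BY-np.pi/2); go(p,y,False)
o=get_obs(); d=viewer.grab_frame('wrist'); save(d,'w4.png')
for t in('scanner','box_label'):
    for q in viewer.trace(d,t)[:1]: print(t,q['score'],q['rect'],cen(q['pixels'].astype(np.uint8)))
print('pred label',proj(d,box(-.05,-.11,.036),o))
```

```text
aim [0.4914 0.0687 0.0453]
shift [-0.008 -0.002 -0.004] turn 0.002 phi 1.679 j7 0.08 tcp [0.4917 0.0704 0.0445] w 0.0327
scanner 0.93 [207.6, 88.4, 305.4, 321.9] [258.54458649 199.60913123]
box_label 0.43 [411.1, 281.7, 448.4, 311.1] [429.1884984  291.95207668]
pred label [260.36276539 -17.83304383]
```

View pics/w4.png

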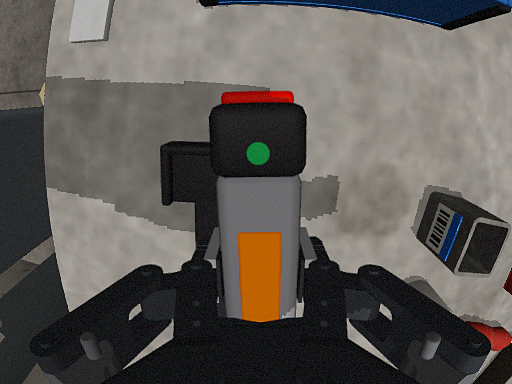

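Emit:
{"fn": "play_rows", "kwargs": {
  "commands": [
    [[1, -0.004, 0, -0.003, 0], [1, -0.004, 0, -0.003, 0], [1, -0.004, 0, -0.003, 0], [1, -0.004, 0, -0.003, 0], [1, -0.004, 0, -0.003, 0], [1, -0.004, 0, -0.003, 0], [1, -0.004, 0, -0.003, 0], [1, -0.004, 0, -0.003, 0], [1, -0.004, 0, -0.003, 0], [1, -0.004, 0, -0.003, 0], [1, -0.004, 0, -0.003, 0], [1, -0.004, 0, -0.003, 0]]
  ]
}}

```text
clock: 13.45
tcp_pos: [0.4907, 0.0676, 0.0447]
orientation: [-2.101, -2.335, 0.0]
contact_force: [0.1, 0.1, -0.9]
grip_width: 0.0331
gripper_force: 90.6
```

Run:
```python
from h import *
o=get_obs(); d=viewer.grab_frame('wrist')
for t in('scanner','blue_centre','yellow_centre','blue_label','yellow_label','red_centre'):
    for q in viewer.trace(d,t)[:1]:
        c=cen(q['pixels'].astype(np.uint8)); print(t,q['score'],q['rect'],c,at_z(d,c,.0275,o))
e=viewer.grab_frame('scene');t=viewer.grab_frame('top')
for d in(e,t):
  for n,k in(('blue_centre',.0275),('yellow_centre',.0225),('blue_label',.03),('yellow_label',.026),('red_centre',.0275)):
    for q in viewer.trace(d,n)[:2]:
        c=cen(q['pixels'].astype(np.uint8)); print(n,round(q['score'],2),q['rect'],c,at_z(d,c,k))
m=mask(e,'blue_centre')[0]; print([fit(e,m,lambda x:block(*x,.04,.04,0,.055),[.633,.083,a]) for a in(-.3,0,.3)])
m=mask(e,'yellow_centre')[0]; print(fit(e,m,lambda x:cyl(*x,.019,0,.045),[.63,.009],steps=(.01,.01)))
```

```text
scanner 0.85 [211.2, 87.7, 304.4, 320.9] [258.66793209 199.4548666 ] [0.48788117 0.08649219 0.0275    ]
blue_centre 0.84 [418.4, 190.5, 511.4, 273.5] [464.59824208 230.72147958] [0.6348776  0.07761382 0.0275    ]
yellow_centre 0.94 [410.1, 276.7, 458.6, 317.1] [432.14191419 292.24752475] [0.62477679 0.0264398  0.0275    ]
blue_label 0.67 [430.0, 201.2, 462.6, 257.9] [445.91955017 226.18252595] [0.61574963 0.08006936 0.0275    ]
blue_centre 0.79 [274.6, 176.6, 290.0, 195.4] [278.95932203 187.71525424] [0.63278013 0.08073984 0.0275    ]
blue_centre 0.63 [230.1, 188.6, 266.1, 213.4] [251.1503268 199.5751634] [0.52093264 0.09074906 0.0275    ]
yellow_centre 0.59 [286.7, 192.7, 301.7, 207.8] [293.54444444 199.86111111] [0.6273083  0.00713849 0.0225    ]
blue_label 0.6 [229.3, 187.8, 262.8, 210.2] [251.433213   199.70758123] [0.51905109 0.0871333  0.03      ]
yellow_label 0.4 [285.7, 194.8, 293.7, 207.0] [290.46511628 201.39534884] [0.61073716 0.00469639 0.026     ]
red_centre 0.74 [214.4, 184.5, 219.5, 188.4] [217.22222222 186.62962963] [0.4809664  0.21740722 0.0275    ]
blue_centre 0.64 
[... 250 characters left out ...]
.05063291 157.03797468] [0.64922718 0.07719492 0.03      ]
blue_label 0.43 [278.6, 201.7, 294.0, 220.7] [283.69387755 211.87755102] [ 0.4637427  -0.02104275  0.03      ]
yellow_label 0.25 [126.0, 126.7, 208.5, 172.5] [168.55970473 152.43291359] [0.66605837 0.36668502 0.026     ]
red_centre 0.34 [279.1, 204.7, 290.1, 220.5] [283.44493392 211.89427313] [ 0.46403892 -0.02034634  0.0275    ]
[(array([ 0.63334943,  0.08237224, -0.30132351]), np.float64(0.9099646920360925)), (array([ 0.63275282,  0.08173158, -0.03166861]), np.float64(0.8987730061349694)), (array([0.63302879, 0.08190196, 0.30267311]), np.float64(0.8924271844660194))]
(array([0.62767954, 0.00882509]), np.float64(0.8675937122128174))
```

Run:
```python
from h import *
go((.44,.045,.12),0,False)
```

```text
shift [-0.086 -0.264 -0.377] turn 1.067 phi 1.676 j7 0.08 tcp [0.4907 0.0676 0.0447] w 0.0328
```

View pics/top0.png

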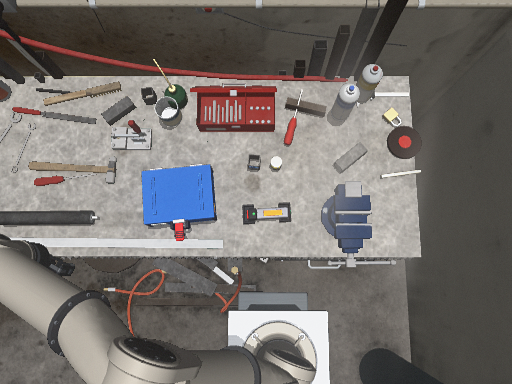

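Emit:
{"fn": "play_rows", "kwargs": {
  "commands": [
    [[1, 0, 0, -0.15, 0.07], [1, 0, 0, -0.3, 0.15], [1, -0.05, -0.1, -0.377, 0.23], [1, -0.086, -0.2, -0.377, 0.31], [1, -0.086, -0.264, -0.377, 0.39], [1, -0.086, -0.264, -0.377, 0.47], [1, -0.086, -0.264, -0.377, 0.55], [1, -0.086, -0.264, -0.377, 0.63], [1, -0.086, -0.264, -0.377, 0.71], [1, -0.086, -0.264, -0.377, 0.79], [1, -0.086, -0.264, -0.377, 0.87], [1, -0.086, -0.264, -0.377, 0.95]]
  ]
}}

```text
clock: 15.5
tcp_pos: [0.44, 0.045, 0.1202]
orientation: [-3.128, -0.29, -0.0]
contact_force: [-1.3, 0.2, -1.9]
grip_width: 0.0327
gripper_force: 91.9
```

Emit:
{"fn": "play_rows", "kwargs": {
  "commands": [
    [[1, 0, 0, 0, 0.06], [1, 0, 0, 0, 0.117], [1, 0, 0, 0, 0.117], [1, 0, 0, 0, 0.117]]
  ]
}}

```text
clock: 15.83
tcp_pos: [0.44, 0.045, 0.1201]
orientation: [3.141, 0.016, -0.0]
contact_force: [0.2, 0.3, -1.6]
grip_width: 0.033
gripper_force: 91.9
```

Run:
```python
from h import *
go((.44,.045,.12),0,False)
o=get_obs(); d=viewer.grab_frame('wrist'); save(d,'w5.png')
for t,k in(('scanner',.1),('blue_centre',.03),('yellow_centre',.0225),('blue_label',.03),('yellow_label',.026),('plain_tube_centre',.02)):
    for q in viewer.trace(d,t)[:2]:
        c=cen(q['pixels'].astype(np.uint8)); print(t,round(q['score'],2),q['rect'],c,at_z(d,c,k,o))
m=mask(d,'blue_centre')[0]; print([fit(d,m,lambda x:block(*x,.04,.04,0,.055),[.633,.083,a],o) for a in(-.3,0,.3)])
m=mask(d,'yellow_centre')[0]; print(fit(d,m,lambda x:cyl(*x,.019,0,.045),[.63,.009],o,steps=(.01,.01)))
```

```text
shift [ 0. -0.  0.] turn 0.007 phi 0.01 j7 -1.41 tcp [0.44   0.045  0.1201] w 0.033
scanner 0.62 [208.2, 90.1, 306.9, 320.4] [258.66989066 199.70647603] [0.45721992 0.04637098 0.1       ]
plain_tube_centre 0.62 [483.0, 0.2, 512.0, 46.2] [500.37959184  23.03877551] [ 0.6234744  -0.20288286  0.02      ]
plain_tube_centre 0.42 [207.5, 91.0, 304.2, 321.5] [258.81501976 199.85865613] [0.43115743 0.04629257 0.02      ]Traceback (most recent call last):
  File "<stdin>", line 7, in <module>
  File "h.py", line 29, in fit
    S=4; M=cv2.resize(m,None,fx=S,fy=S,interpolation=cv2.INTER_NEAREST)
           ~~~~~~~~~~^^^^^^^^^^^^^^^^^^^^^^^^^^^^^^^^^^^^^^^^^^^^^^^^^^
cv2.error: OpenCV(4.12.0) /io/opencv/modules/imgproc/src/resize.cpp:4208: error: (-215:Assertion failed) !ssize.empty() in function 'resize'
```

View pics/w5.png

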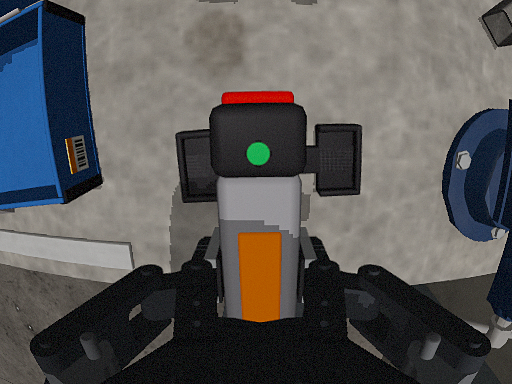

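Run:
```python
from h import *
d=viewer.grab_frame('wrist'); o=get_obs(); print('boxlabel',proj(d,box(-.05,-.11,.036),o))
o3=dict(o); o3['tcp_pos']=np.array([.4593,.0265,.2001]); a=1.612
o3['orientation']=R.from_matrix(np.array([[np.cos(a),np.sin(a),0],[np.sin(a),-np.cos(a),0],[0,0,-1]])).as_rotvec()
im=cv2.cvtColor(cv2.imread('pics/w3.png'),cv2.COLOR_BGR2HSV)
for uv,z in(((399,133),.03),((425,138),.055),((387,197),.026),((406,201),.045)): print(uv,at_z(d,uv,z,o3))
e=viewer.grab_frame('scene')
for n,k in(('blue_centre',.0275),('yellow_centre',.0225),('blue_label',.03),('yellow_label',.026)):
    for q in viewer.trace(e,n)[:2]:
        c=cen(q['pixels'].astype(np.uint8)); print(n,round(q['score'],2),q['rect'],c,at_z(e,c,k))
x=e['pixels'][165:215,262:312]; cv2.imwrite('pics/s5c.png',cv2.cvtColor(cv2.resize(x,(600,600),interpolation=cv2.INTER_CUBIC),cv2.COLOR_RGB2BGR))
```

```text
boxlabel [ 76.41070344 153.47999917]
(399, 133) [0.61385106 0.07980336 0.03      ]
(425, 138) [0.63454203 0.07913244 0.055     ]
(387, 197) [0.61114668 0.00280778 0.026     ]
(406, 201) [0.62763651 0.00449262 0.045     ]
blue_centre 0.81 [274.8, 179.8, 289.3, 196.6] [279.10218978 187.68248175] [0.63326965 0.08056973 0.0275    ]
yellow_centre 0.76 [287.8, 190.4, 299.6, 206.0] [293.93969849 199.57286432] [0.62935507 0.00739299 0.0225    ]
yellow_centre 0.63 [344.8, 230.8, 382.3, 248.9] [364.33142037 238.47632712] [ 0.65173043 -0.24927038  0.0225    ]
yellow_label 0.63 [284.9, 194.0, 295.2, 205.0] [290.4893617  201.08510638] [0.61193516 0.0057902  0.026     ]
```

View pics/s5c.png

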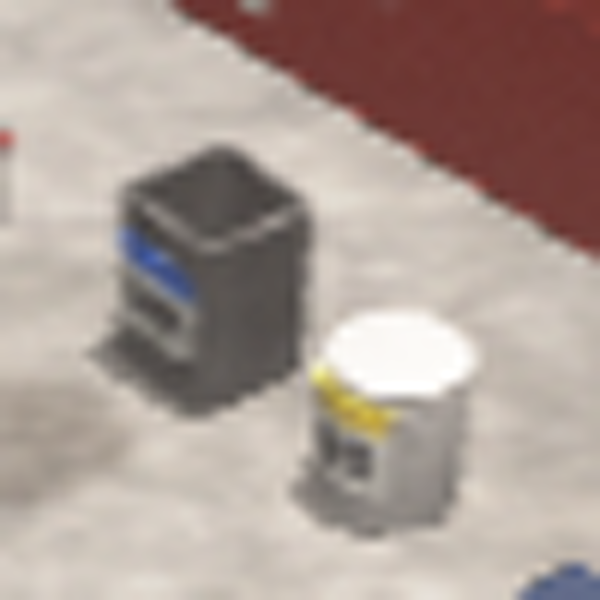

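Run:
```python
from h import *
p,y=aim((.6113,.004,.026),-np.pi+.08); go(p,y,False)
```

```text
aim [ 0.4723 -0.0071  0.0353]
shift [0.159 0.261 0.424] turn -0.046 phi 0.007 j7 -1.41 tcp [0.4401 0.0449 0.1201] w 0.0331
```

Emit:
{"fn": "play_rows", "kwargs": {
  "commands": [
    [[1, 0, 0.15, 0, -0.02], [1, 0.05, 0.261, 0.1, -0.046], [1, 0.12, 0.261, 0.3, -0.046], [1, 0.159, 0.261, 0.424, -0.046], [1, 0.159, 0.261, 0.424, -0.046], [1, 0.159, 0.261, 0.424, -0.046]]
  ]
}}

```text
clock: 17.03
tcp_pos: [0.4713, -0.0077, 0.0346]
orientation: [3.138, 0.124, -0.005]
contact_force: [-0.2, 0.3, -0.6]
grip_width: 0.0329
gripper_force: 91.7
```

```bash
cat >> h.py <<'E'
def beam(o,L):
    """label in window frame, scanner as gripped"""
    a=phi(o); f=np.array([np.cos(a),np.sin(a),0]); w=o['tcp_pos']+f*.076+np.array([0,0,.0203]); t=np.radians(25)
    X=f*np.cos(t)-np.array([0,0,np.sin(t)]); Z=f*np.sin(t)+np.array([0,0,np.cos(t)]); Y=np.cross(Z,X); v=np.array(L)-w; return np.round([v@X,v@Y,v@Z],4)
E
python3 - <<'E'
from h import *
o=get_obs(); print('beam',beam(o,(.6113,.004,.026)),o['tcp_pos'],o['grip_width'])
d=viewer.grab_frame('wrist'); print('pred',proj(d,(.6113,.004,.026),o))
for t,k in(('scanner',.05),('yellow_centre',.0225),('yellow_label',.026),('blue_centre',.0275)):
    for q in viewer.trace(d,t)[:2]:
        c=cen(q['pixels'].astype(np.uint8)); print(t,round(q['score'],2),q['rect'],c,at_z(d,c,k,o))
e=viewer.grab_frame('scene')
for n,k in(('yellow_centre',.0225),('yellow_label',.026),('scanner',.05)):
    for q in viewer.trace(e,n)[:2]:
        c=cen(q['pixels'].astype(np.uint8)); print(n,round(q['score'],2),q['rect'],c,at_z(e,c,k))
E
```

```text
beam [0.0706 0.0006 0.0011] [ 0.4713103  -0.0076592   0.03458776] 0.03290575104526637
pred [259.86489949 -23.74131592]
scanner 0.84 [209.7, 87.7, 306.4, 319.1] [258.70079111 199.4697438 ] [ 0.50013518 -0.00431289  0.05      ]
yellow_centre 0.65 [71.0, 178.8, 322.5, 273.5] [147.41202673 223.25156432] [0.47094187 0.05943365 0.0225    ]
blue_centre 0.18 [0.7, 175.7, 11.3, 237.8] [  4.01555556 210.80888889] [0.46754691 0.17937488 0.0275    ]
yellow_centre 0.61 [288.3, 191.2, 303.2, 208.8] [293.94011976 199.56886228] [0.62937115 0.00740701 0.0225    ]
yellow_centre 0.5 [203.2, 94.8, 243.2, 157.8] [225.30044101 126.7199559 ] [0.77153989 0.55800257 0.0225    ]
yellow_label 0.65 [224.2, 201.0, 274.8, 238.1] [247.97678917 220.45067698] [0.4492672  0.02043312 0.026     ]
scanner 0.59 [242.5, 209.9, 262.5, 228.7] [251.95422535 217.53169014] [0.44837753 0.00118274 0.05      ]
```

Emit:
{"fn": "play_rows", "kwargs": {
  "commands": [
    [[1, 0, 0, 0, 0], [1, 0, 0, 0, 0], [1, 0, 0, 0, 0], [1, 0, 0, 0, 0], [1, 0, 0, 0, 0], [1, 0, 0, 0, 0], [1, 0, 0, 0, 0], [1, 0, 0, 0, 0], [1, 0, 0, 0, 0], [1, 0, 0, 0, 0], [1, 0, 0, 0, 0], [1, 0, 0, 0, 0]]
  ]
}}

```text
clock: 18.48
tcp_pos: [0.4722, -0.007, 0.0353]
orientation: [-3.139, -0.125, 0.0]
contact_force: [0.5, -0.2, -1.6]
grip_width: 0.0329
gripper_force: 91.7
```

Run:
```python
from h import *
o=get_obs(); print('beam',beam(o,(.6113,.004,.026)),o['tcp_pos'],o['grip_width'])
e=viewer.grab_frame('scene')
for n,k in(('yellow_centre',.0225),('blue_centre',.0275),('blue_label',.03)):
    for q in viewer.trace(e,n)[:2]:
        c=cen(q['pixels'].astype(np.uint8)); print(n,round(q['score'],2),q['rect'],c,at_z(e,c,k))
p,y=aim((.6138,.080,.03),-np.pi-.02); go(p,y,False)
```

```text
beam [ 0.0701 -0.0001  0.    ] [ 0.47220825 -0.00704745  0.03529023] 0.032908956061308704
yellow_centre 0.67 [286.9, 190.9, 303.2, 205.9] [293.81666667 199.12777778] [0.6307319  0.00930708 0.0225    ]
blue_centre 0.62 [277.2, 178.0, 287.2, 197.8] [279.61776062 187.74903475] [0.63431029 0.07919212 0.0275    ]
blue_label 0.54 [272.6, 189.2, 275.3, 195.0] [274.45 189.25] [0.61302978 0.08153197 0.03      ]
blue_label 0.48 [241.7, 209.8, 260.5, 227.4] [251.38866397 218.06477733] [0.46095132 0.01861803 0.03      ]
aim [0.4744 0.0828 0.0393]
shift [ 0.047 -0.447 -0.02 ] turn 0.063 phi 0.08 j7 -1.05 tcp [ 0.4722 -0.007   0.0353] w 0.033
```

Emit:
{"fn": "play_rows", "kwargs": {
  "commands": [
    [[1, 0, -0.15, -0.02, 0.03], [1, 0.04, -0.3, -0.02, 0.063], [1, 0.047, -0.4, -0.02, 0.063], [1, 0.047, -0.447, -0.02, 0.063], [1, 0.047, -0.447, -0.02, 0.063], [1, 0.047, -0.447, -0.02, 0.063]]
  ]
}}

```text
clock: 19.18
tcp_pos: [0.4742, 0.0823, 0.0392]
orientation: [3.141, -0.029, -0.0]
contact_force: [-0.5, -0.3, -1.3]
grip_width: 0.033
gripper_force: 91.9
```

Run:
```python
from h import *
o=get_obs(); print('beam',beam(o,(.6138,.080,.03)),o['tcp_pos'],o['grip_width'])
e=viewer.grab_frame('scene'); print(proj(e,(.6138,.080,.03)))
for n,k in(('blue_centre',.0275),('blue_label',.03),('scanner',.05)):
    for q in viewer.trace(e,n)[:2]:
        c=cen(q['pixels'].astype(np.uint8)); print(n,round(q['score'],2),q['rect'],c,at_z(e,c,k))
```

```text
beam [0.0701 0.0003 0.0001] [0.47420697 0.08225307 0.03924461] 0.03301209082039177
[274.94115993 189.36971413]
blue_centre 0.54 [274.8, 179.0, 287.7, 196.0] [278.96113074 187.91519435] [0.63200042 0.07991009 0.0275    ]
blue_centre 0.4 [222.4, 181.0, 264.4, 209.4] [238.58640227 199.8101983 ] [0.48985748 0.11550501 0.0275    ]
blue_label 0.48 [271.2, 188.6, 277.9, 192.4] [274.15384615 189.30769231] [0.61206825 0.08192249 0.03      ]
```

Emit:
{"fn": "play_rows", "kwargs": {
  "commands": [
    [[1, 0, 0, 0, 0], [1, 0, 0, 0, 0], [1, 0, 0, 0, 0], [1, 0, 0, 0, 0], [1, 0, 0, 0, 0], [1, 0, 0, 0, 0], [1, 0, 0, 0, 0], [1, 0, 0, 0, 0], [1, 0, 0, 0, 0], [1, 0, 0, 0, 0], [1, 0, 0, 0, 0], [1, 0, 0, 0, 0]]
  ]
}}

```text
clock: 20.38
tcp_pos: [0.4745, 0.0828, 0.0393]
orientation: [-3.141, 0.03, -0.0]
contact_force: [-0.1, 0.0, -1.8]
grip_width: 0.0332
gripper_force: 91.9
```

Run:
```python
from h import *
o=get_obs(); print('beam',beam(o,(.6138,.080,.03)),o['tcp_pos'],o['grip_width'])
d=viewer.grab_frame('wrist')
for q in viewer.trace(d,'scanner')[:1]: print(q['rect'],q['score'])
e=viewer.grab_frame('scene')
for n,k in(('blue_centre',.0275),('yellow_centre',.0225)):
    for q in viewer.trace(e,n)[:1]:
        c=cen(q['pixels'].astype(np.uint8)); print(n,round(q['score'],2),q['rect'],c,at_z(e,c,k))
go((.4595,.0254,.12),1.609,False)
```

```text
beam [ 0.0699 -0.0002 -0.0001] [0.47449887 0.0828486  0.03930892] 0.033213028169250654
[207.8, 90.0, 307.6, 319.1] 0.68
blue_centre 0.51 [274.1, 177.0, 288.3, 195.3] [278.92391304 187.72826087] [0.63263965 0.0807618  0.0275    ]
yellow_centre 0.76 [286.9, 187.3, 299.7, 208.1] [294.02898551 199.74396135] [0.62892929 0.00657189 0.0225    ]
shift [-0.069  0.288 -0.403] turn -1.037 phi -0.019 j7 -1.31 tcp [0.4745 0.0828 0.0393] w 0.0328
```

Emit:
{"fn": "play_rows", "kwargs": {
  "commands": [
    [[1, 0, 0, -0.15, 0], [1, -0.02, 0.05, -0.3, -0.07], [1, -0.069, 0.15, -0.403, -0.15], [1, -0.069, 0.288, -0.403, -0.23], [1, -0.069, 0.288, -0.403, -0.31], [1, -0.069, 0.288, -0.403, -0.39], [1, -0.069, 0.288, -0.403, -0.47], [1, -0.069, 0.288, -0.403, -0.55], [1, -0.069, 0.288, -0.403, -0.63], [1, -0.069, 0.288, -0.403, -0.71], [1, -0.069, 0.288, -0.403, -0.79], [1, -0.069, 0.288, -0.403, -0.87]]
  ]
}}

```text
clock: 21.63
tcp_pos: [0.4594, 0.0253, 0.1199]
orientation: [-2.456, -1.959, 0.0]
contact_force: [-0.3, -0.6, -1.2]
grip_width: 0.0332
gripper_force: 91.6
```

Emit:
{"fn": "play_rows", "kwargs": {
  "commands": [
    [[1, 0, 0, 0, -0.08], [1, 0, 0, 0, -0.167], [1, 0, 0, 0, -0.167], [1, 0, 0, 0, -0.167]]
  ]
}}

```text
clock: 21.97
tcp_pos: [0.4595, 0.0253, 0.1199]
orientation: [-2.189, -2.253, -0.0]
contact_force: [-0.2, 1.0, -0.7]
grip_width: 0.0329
gripper_force: 91.6
```

Run:
```python
from h import *
go((.4595,.0254,.0085),1.609,False)
o=get_obs(); d=viewer.grab_frame('wrist'); save(d,'w6.png'); print(o['contact_force'])
for q in viewer.trace(d,'scanner')[:1]: print(q['rect'],q['score'])
for t in('top','scene'):
  e=viewer.grab_frame(t)
  for q in viewer.trace(e,'dock')[:2]: print(q['rect'],q['score'],at_z(e,cen(q['pixels'].astype(np.uint8)),.015))
for P in((.4586,.0358,.016),): print(proj(d,P,o), proj(d,np.array(P)+[-.004,.079,.005],o),proj(d,np.array(P)+[.004,-.079,.005],o))
```

```text
shift [0.    0.    0.557] turn -0.006 phi 1.6 j7 0.03 tcp [0.4595 0.0253 0.1199] w 0.0329
[-0.18587788  1.04073028 -0.7196172 ]
[208.6, 88.1, 305.8, 321.3] 0.84
[243.8, 212.2, 251.4, 221.3] 0.51 [0.44739625 0.10086651 0.015     ]
[224.3, 202.7, 273.7, 241.1] 0.57 [0.45619932 0.0272794  0.015     ]
[259.48650666 177.79527108] [257.36202967  83.29384781] [261.31430336 262.20733779]
```

View pics/w6.png

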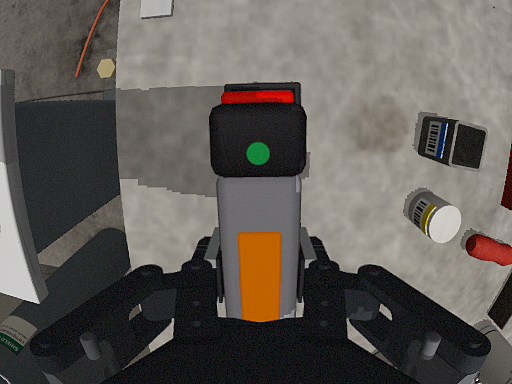

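Emit:
{"fn": "play_rows", "kwargs": {
  "commands": [
    [[1, 0, 0, 0.15, -0.006], [1, 0, 0, 0.3, -0.006], [1, 0, 0, 0.42, -0.006], [1, 0, 0, 0.49, -0.006], [1, 0, 0, 0.53, -0.006], [1, 0, 0, 0.557, -0.006], [1, 0, 0, 0.557, -0.006], [-0.2, 0, 0, 0.557, -0.006], [-0.2, 0, 0, 0.557, -0.006], [-0.2, 0, 0, 0.557, -0.006], [-0.2, 0, 0, 0.557, -0.006]]
  ]
}}

```text
clock: 23.18
tcp_pos: [0.4601, 0.0257, 0.009]
orientation: [2.174, 2.267, 0.002]
contact_force: [-0.1, -0.4, -0.1]
grip_width: 0.0511
gripper_force: 0.0
```

Emit:
{"fn": "play_rows", "kwargs": {
  "commands": [
    [[-0.2, 0, 0, -0.15, 0], [-0.2, 0, 0, -0.35, 0], [-1, 0, 0, -0.55, 0], [-1, 0, 0, -0.75, 0], [-1, 0, 0, -0.96, 0], [-1, 0, 0, -0.96, 0], [-1, 0, 0, -0.96, 0]]
  ]
}}

```text
clock: 23.77
tcp_pos: [0.4612, 0.026, 0.2031]
orientation: [2.173, 2.266, 0.01]
contact_force: [-0.1, 1.2, -1.2]
grip_width: 0.085
gripper_force: 0.0
```

Run:
```python
from h import *
o=get_obs(); d=viewer.grab_frame('wrist'); save(d,'w7.png'); print(o['tcp_pos'],o['contact_force'],phi(o))
q=viewer.trace(d,'scanner')[0]; m=q['pixels'].astype(np.uint8); print(q['rect'],q['score'],fit(d,m,lambda x:block(*x,.034,.13,.012,.042),[.4586,.0358,0.04],o))
for t in('blue_centre','yellow_centre'):
  q=viewer.trace(d,t)
  if not q: continue
  m=q[0]['pixels'].astype(np.uint8); print(t,q[0]['score'],q[0]['rect'])
  if t[0]=='b': print([fit(d,m,lambda x:block(*x,.04,.04,0,.055),[.633,.08,a],o,(.01,.01,.1)) for a in(-.3,0,.3)])
  else: print(fit(d,m,lambda x:cyl(*x,.019,0,.045),[.629,.006],o,steps=(.01,.01)))
lidangle()
```

```text
[0.46123258 0.02603095 0.20310247] [-0.08036734  1.2437055  -1.2050929 ] 1.6127240767187445
[241.9, 100.7, 275.5, 222.4] 0.72 (array([0.45835212, 0.03634188, 0.05842131]), np.float64(0.9513172877443105))
blue_centre 0.77 [382.3, 122.0, 440.9, 155.4]
[(array([ 0.63299406,  0.07949073, -0.06852332]), np.float64(0.9274502491778825)), (array([ 0.6329938 ,  0.07945396, -0.06449996]), np.float64(0.9271020435828786)), (array([ 0.63298947,  0.07946471, -0.06876535]), np.float64(0.9271772280582853))]
yellow_centre 0.83 [375.2, 175.6, 418.0, 216.1]
(array([0.62950879, 0.00613623]), np.float64(0.959058872305141))
lid [(np.float64(0.5108695652173914), np.float64(1.75)), (np.float64(0.5119597146454049), np.float64(1.65)), (np.float64(0.5170711641299877), np.float64(1.7))] 0.83
```

Run:
```python
from h import *
d=viewer.grab_frame('top'); print('toolbox front',at_z(d,(237,131),0),at_z(d,(237,131),.08))
go((.633,.0795,.2),1.504,False); go((.633,.0795,.027),1.504,False)
```

```text
toolbox front [0.75121216 0.13788734 0.        ] [0.72346189 0.13240264 0.08      ]
shift [ 0.235  0.881 -0.006] turn 0.069 phi 1.612 j7 -0.04 tcp [0.4588 0.0253 0.1993] w 0.0854
shift [0.236 0.883 0.859] turn 0.069 phi 1.612 j7 -0.04 tcp [0.4588 0.0253 0.1993] w 0.0854
```

Emit:
{"fn": "play_rows", "kwargs": {
  "commands": [
    [[-1, 0.06, 0.2, 0, 0.03], [-1, 0.12, 0.4, 0, 0.069], [-0.5, 0.18, 0.6, 0, 0.069], [-0.5, 0.236, 0.78, 0, 0.069], [-0.5, 0.236, 0.883, 0.15, 0.069], [-0.5, 0.236, 0.883, 0.3, 0.069], [-0.5, 0.236, 0.883, 0.4, 0.069], [-0.5, 0.236, 0.883, 0.4, 0.069], [-0.5, 0.236, 0.883, 0.4, 0.069]]
  ]
}}

```text
clock: 24.87
tcp_pos: [0.6329, 0.0796, 0.1189]
orientation: [-2.294, -2.145, 0.006]
contact_force: [-0.4, -0.6, 0.2]
grip_width: 0.0642
gripper_force: 0.0
```

Run:
```python
from h import *
o=get_obs(); d=viewer.grab_frame('wrist'); save(d,'w8.png')
m=mask(d,'blue_centre')[0]
if m is not None: print(fit(d,m,lambda x:block(*x,.04,.04,0,.055),[.633,.08,-.06],o,(.01,.01,.1)))
go((.633,.0795,.02),1.504,False)
e=viewer.grab_frame('scene'); q=viewer.trace(e,'blue_centre'); print([(a['score'],a['rect']) for a in q[:2]])
```

```text
(array([ 0.63323417,  0.07934444, -0.06667042]), np.float64(0.7646159193604449))
shift [-0.002 -0.01   0.508] turn -0.0 phi 1.504 j7 -0.04 tcp [0.6348 0.0798 0.1217] w 0.0642
[(0.85, [276.2, 178.7, 290.9, 195.6]), (0.72, [167.5, 83.9, 253.6, 199.1])]
```

View pics/w8.png

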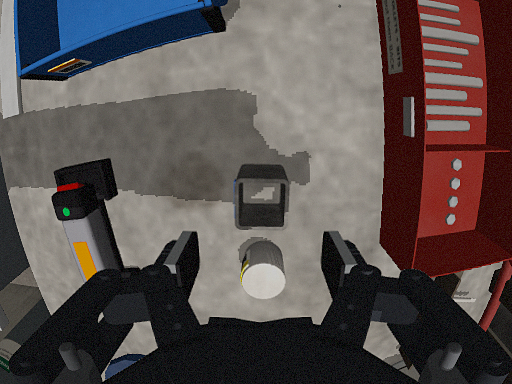

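Emit:
{"fn": "play_rows", "kwargs": {
  "commands": [
    [[-0.5, 0, -0.005, 0.15, 0], [-0.5, 0, -0.005, 0.3, 0], [-0.5, 0, -0.005, 0.42, 0], [-0.5, 0, -0.005, 0.5, 0], [-0.5, 0, -0.005, 0.5, 0], [-0.5, 0, -0.005, 0.5, 0], [1, 0, -0.005, 0.5, 0], [1, 0, -0.005, 0.5, 0], [1, 0, -0.005, 0.5, 0], [1, 0, -0.005, 0.5, 0], [1, 0, -0.005, 0.5, 0], [1, 0, -0.005, 0.5, 0]]
  ],
  "grip_force": 90
}}

```text
clock: 26.07
tcp_pos: [0.6348, 0.0803, 0.023]
orientation: [2.293, 2.145, 0.005]
contact_force: [-0.1, 0.3, 6.9]
grip_width: 0.0388
gripper_force: 91.0
```

Run:
```python
from h import *
o=get_obs(); print(o['contact_force'],o['gripper_force'])
print(box(-.015,-.045,.18)); go(box(-.015,-.045,.18),1.676,False)
```

```text
[-0.10975938  0.33209787  6.87730721] 91.01142883300781
[0.50479893 0.27567573 0.18      ]
shift [ 0.932 -0.711 -0.787] turn -0.11 phi 1.504 j7 0.01 tcp [0.6348 0.0803 0.023 ] w 0.0388
```

Emit:
{"fn": "play_rows", "kwargs": {
  "commands": [
    [[1, 0, 0, -0.15, 0], [1, 0, 0, -0.35, 0], [1, 0, 0, -0.55, 0], [1, 0.05, -0.05, -0.72, -0.03], [1, 0.18, -0.14, -0.787, -0.06], [1, 0.34, -0.26, -0.787, -0.09], [1, 0.5, -0.38, -0.787, -0.11], [1, 0.66, -0.5, -0.787, -0.11], [1, 0.8, -0.61, -0.787, -0.11], [1, 0.932, -0.711, -0.787, -0.11], [1, 0.932, -0.711, -0.787, -0.11], [1, 0.932, -0.711, -0.787, -0.11]]
  ]
}}

```text
clock: 27.07
tcp_pos: [0.5021, 0.2781, 0.1786]
orientation: [-2.094, -2.341, -0.002]
contact_force: [1.1, 0.2, -1.3]
grip_width: 0.0389
gripper_force: 91.1
```

Run:
```python
from h import *
go(box(-.015,-.045,.031),1.676,False); o=get_obs();d=viewer.grab_frame('wrist')
print(o['contact_force'],[(q['score'],q['rect']) for q in viewer.trace(d,'blue_centre')[:1]]); lidangle()
```

```text
shift [-0.015  0.012  0.738] turn 0.004 phi 1.682 j7 -0.34 tcp [0.5021 0.2781 0.1786] w 0.0389
[ 1.11614319  0.23442791 -1.28089014] [(0.58, [215.3, 199.1, 310.5, 311.9])]
lid [(np.float64(0.5825669732107157), np.float64(1.7)), (np.float64(0.5852516582130316), np.float64(1.8)), (np.float64(0.5863564668769716), np.float64(1.75))] 0.66
```

Emit:
{"fn": "play_rows", "kwargs": {
  "commands": [
    [[1, -0.01, 0.01, 0.18, 0], [1, -0.01, 0.01, 0.36, 0], [1, -0.01, 0.01, 0.52, 0], [1, -0.01, 0.01, 0.64, 0], [1, -0.01, 0.01, 0.71, 0], [1, -0.01, 0.01, 0.738, 0], [1, -0.01, 0.01, 0.738, 0], [-0.4, -0.01, 0.01, 0.738, 0], [-0.4, -0.01, 0.01, 0.738, 0], [-0.4, -0.01, 0.01, 0.738, 0], [-0.4, -0.01, 0.01, 0.738, 0]]
  ]
}}

```text
clock: 28.18
tcp_pos: [0.5066, 0.2742, 0.0313]
orientation: [2.1, 2.336, 0.003]
contact_force: [1.0, -0.4, -0.0]
grip_width: 0.0598
gripper_force: 0.0
```

Emit:
{"fn": "play_rows", "kwargs": {
  "commands": [
    [[-0.4, 0, 0, -0.2, 0], [-0.4, 0, 0, -0.4, 0], [-0.5, 0, 0, -0.6, 0], [-0.5, 0, 0, -0.8, 0], [-0.5, -0.15, 0, -0.85, 0], [-0.5, -0.3, 0.1, -0.85, 0], [-0.5, -0.5, 0.2, -0.85, 0], [-0.5, -0.7, 0.3, -0.85, 0], [-0.5, -0.9, 0.3, -0.85, 0], [-0.5, -0.95, 0.3, -0.85, 0], [-0.5, -0.95, 0.3, -0.85, 0]]
  ]
}}

```text
clock: 29.1
tcp_pos: [0.5863, 0.0848, 0.2012]
orientation: [2.109, 2.325, -0.001]
contact_force: [-0.4, 0.6, -0.1]
grip_width: 0.0641
gripper_force: 0.0
```

Run:
```python
from h import *
o=get_obs(); d=viewer.grab_frame('wrist')
print(o['tcp_pos'],o['contact_force'],[(q['score'],q['rect']) for q in viewer.trace(d,'blue_centre')[:1]])
q=viewer.trace(d,'yellow_centre'); m=q[0]['pixels'].astype(np.uint8); print(q[0]['score'],q[0]['rect']); x,s=fit(d,m,lambda x:cyl(*x,.019,0,.045),[.629,.006],o,steps=(.01,.01)); print(x,s)
e=viewer.grab_frame('scene'); q=viewer.trace(e,'yellow_centre'); print(q[0]['score'],q[0]['rect'],at_z(e,cen(q[0]['pixels'].astype(np.uint8)),.0225))
go((x[0],x[1],.015))
```

```text
[0.58632628 0.08481188 0.20117643] [-0.39910577  0.58577024 -0.14052667] [(0.8, [176.5, 3.6, 226.5, 20.7])]
0.91 [273.5, 217.9, 310.3, 266.3]
[0.62969306 0.00597492] 0.9569793384421379
0.51 [286.0, 189.5, 302.1, 206.8] [0.62890399 0.0085312  0.0225    ]
shift [-0.46   0.174  0.926] turn 0 phi 1.68 j7 0.04 tcp [0.5852 0.0935 0.2003] w 0.0638
```

Emit:
{"fn": "play_rows", "kwargs": {
  "commands": [
    [[-0.5, -0.18, 0.07, 0, 0], [-0.5, -0.36, 0.14, 0.1, 0], [-0.5, -0.46, 0.174, 0.25, 0], [-0.5, -0.46, 0.174, 0.42, 0], [-0.5, -0.46, 0.174, 0.6, 0], [-0.5, -0.46, 0.174, 0.76, 0], [-0.5, -0.46, 0.174, 0.87, 0], [-0.5, -0.46, 0.174, 0.92, 0], [-0.5, -0.46, 0.174, 0.92, 0]]
  ]
}}

```text
clock: 30.1
tcp_pos: [0.6282, 0.005, 0.0139]
orientation: [-2.096, -2.336, 0.004]
contact_force: [-0.3, 0.3, -0.1]
grip_width: 0.0639
gripper_force: 0.0
```

Emit:
{"fn": "play_rows", "kwargs": {
  "commands": [
    [[1, 0, 0, 0, 0], [1, 0, 0, 0, 0], [1, 0, 0, 0, 0], [1, 0, 0, 0, 0], [1, 0, 0, 0, 0], [1, 0, 0, 0, 0]]
  ],
  "grip_force": 110
}}

```text
clock: 30.6
tcp_pos: [0.6312, 0.0038, 0.0187]
orientation: [2.099, 2.335, 0.004]
contact_force: [-1.0, 0.6, 5.7]
grip_width: 0.0351
gripper_force: 109.1
```

Run:
```python
from h import *
o=get_obs(); print(o['contact_force'],o['gripper_force'])
go(box(-.015,.045,.18),1.676,False)
```

```text
[-1.03782463  0.63621912  5.73905869] 109.1079318523407
shift [ 1.869 -0.481 -0.807] turn 0.001 phi 1.677 j7 0.31 tcp [0.6312 0.0038 0.0187] w 0.0351
```

Emit:
{"fn": "play_rows", "kwargs": {
  "commands": [
    [[1, 0, 0, -0.1, 0], [1, 0, 0, -0.2, 0], [1, 0, 0, -0.35, 0], [1, 0, 0, -0.5, 0], [1, 0, 0, -0.6, 0], [1, 0, 0, -0.6, 0], [1, 0, 0, -0.6, 0]]
  ]
}}

```text
clock: 31.18
tcp_pos: [0.6307, 0.0037, 0.138]
orientation: [2.099, 2.335, 0.005]
contact_force: [-0.2, -0.2, -3.7]
grip_width: 0.0351
gripper_force: 110.5
```

Run:
```python
from h import *
o=get_obs(); d=viewer.grab_frame('wrist'); print(o['tcp_pos'],o['grip_width'],o['contact_force'],o['moment'])
q=viewer.trace(d,'yellow_centre'); print([(a['score'],a['rect']) for a in q[:2]])
m=q[0]['pixels'].astype(np.uint8); z=o['tcp_pos'][2]-.0187; print(fit(d,m,lambda x:cyl(x[0],x[1],.019,z,z+.045),o['tcp_pos'][:2],o,steps=(.01,.01)))
go(box(-.015,.045,.18),1.676,False)
```

```text
[0.63071446 0.00365563 0.13799937] 0.03511182610904689 [-0.20695631 -0.17505842 -3.69283684] [-0.00233417  0.00743151 -0.05262017]
[(0.59, [222.5, 199.1, 300.5, 302.1]), (0.36, [69.9, 51.8, 131.0, 210.6])]
(array([0.63001859, 0.00590189]), np.float64(0.9614354383003706))
shift [ 1.868 -0.472 -0.222] turn 0.001 phi 1.677 j7 0.25 tcp [0.6288 0.0037 0.1353] w 0.0353
```

Emit:
{"fn": "play_rows", "kwargs": {
  "commands": [
    [[1, 0.1, 0, -0.12, 0], [1, 0.22, -0.03, -0.24, 0], [1, 0.36, -0.08, -0.24, 0], [1, 0.5, -0.13, -0.24, 0], [1, 0.65, -0.17, -0.24, 0], [1, 0.8, -0.21, -0.24, 0], [1, 0.94, -0.25, -0.24, 0], [1, 0.94, -0.25, -0.24, 0]]
  ]
}}

```text
clock: 31.95
tcp_pos: [0.5561, 0.193, 0.1819]
orientation: [-2.085, -2.342, 0.003]
contact_force: [-0.7, 1.6, -2.8]
grip_width: 0.035
gripper_force: 110.7
```

Emit:
{"fn": "play_rows", "kwargs": {
  "commands": [
    [[1, 0.15, -0.04, 0, 0], [1, 0.3, -0.08, 0, 0], [1, 0.45, -0.12, 0, 0], [1, 0.6, -0.15, 0, 0], [1, 0.75, -0.19, 0, 0], [1, 0.88, -0.22, 0, 0], [1, 0.93, -0.225, 0, 0], [1, 0.93, -0.225, 0, 0], [1, 0.93, -0.225, 0, 0]]
  ]
}}

```text
clock: 32.7
tcp_pos: [0.4953, 0.3645, 0.1828]
orientation: [2.099, 2.337, -0.004]
contact_force: [0.4, -1.5, -2.9]
grip_width: 0.0355
gripper_force: 110.7
```

Run:
```python
from h import *
o=get_obs(); d=viewer.grab_frame('wrist'); print(o['grip_width'],o['contact_force'])
print([(a['score'],a['rect']) for a in viewer.trace(d,'yellow_centre')[:2]])
go(box(-.015,.045,.026),1.676,False)
```

```text
0.035517689761863 [ 0.44139412 -1.50561556 -2.90516885]
[(0.69, [223.4, 196.4, 300.5, 299.8])]
shift [ 0.014 -0.004  0.787] turn -0.001 phi 1.674 j7 -0.45 tcp [0.4965 0.3629 0.1835] w 0.0353
```

Emit:
{"fn": "play_rows", "kwargs": {
  "commands": [
    [[1, 0.014, 0, 0.18, 0], [1, 0.014, 0, 0.36, 0], [1, 0.014, 0, 0.52, 0], [1, 0.014, 0, 0.66, 0], [1, 0.014, 0, 0.75, 0], [1, 0.014, 0, 0.787, 0], [1, 0.014, 0, 0.787, 0], [-0.4, 0.014, 0, 0.787, 0], [-0.4, 0.014, 0, 0.787, 0], [-0.4, 0.014, 0, 0.787, 0], [-0.4, 0.014, 0, 0.787, 0]]
  ]
}}

```text
clock: 33.72
tcp_pos: [0.4966, 0.3687, 0.0283]
orientation: [2.101, 2.336, 0.004]
contact_force: [0.7, -1.0, 0.5]
grip_width: 0.0597
gripper_force: 0.0
```

Emit:
{"fn": "play_rows", "kwargs": {
  "commands": [
    [[-0.4, 0, 0, -0.2, 0], [-0.4, 0, 0, -0.4, 0], [-0.4, 0, 0, -0.6, 0], [-0.4, 0, 0, -0.8, 0], [-0.4, 0, 0, -0.95, 0], [1, 0, 0, -1, 0], [1, 0, 0.2, -1, 0], [1, 0, 0.3, -1, 0], [1, 0, 0.3, -1, 0]]
  ]
}}

```text
clock: 34.47
tcp_pos: [0.5591, 0.3735, 0.2274]
orientation: [2.102, 2.331, 0.004]
contact_force: [-0.4, -1.1, -1.4]
grip_width: 0.012
gripper_force: 0.0
```

Run:
```python
from h import *
o=get_obs(); d=viewer.grab_frame('wrist'); print(o['tcp_pos'],o['contact_force'])
c,s=np.cos(BY),np.sin(BY)
for t,k in(('blue_centre',.0325),('yellow_centre',.0275)):
    for q in viewer.trace(d,t)[:2]:
        g=at_z(d,cen(q['pixels'].astype(np.uint8)),k,o)-B0; print(t,q['score'],'box',c*g[0]+s*g[1],-s*g[0]+c*g[1])
go(box(.17,-.07,.3),.105); go(box(.17,-.07,.21),.105)
e=lidangle(); a=e['pixels'][60:220,130:330]; cv2.imwrite('pics/s9.png',cv2.cvtColor(cv2.resize(a,(750,600),interpolation=cv2.INTER_CUBIC),cv2.COLOR_RGB2BGR))
```

```text
[0.55907578 0.37348196 0.22744872] [-0.3852412  -1.12081041 -1.44507134]
blue_centre 0.92 box -0.01841070789510924 -0.048267841004198744
yellow_centre 0.87 box -0.015038894407873028 0.04694381668069616
shift [-0.59   0.625 -0.369] turn -0.999 phi 1.677 j7 -0.4 tcp [0.5546 0.3742 0.2264] w -0.0001
shift [-0.589  0.625  0.081] turn -0.999 phi 1.677 j7 -0.4 tcp [0.5546 0.3742 0.2264] w -0.0001
lid [(np.float64(0.8560634680770683), np.float64(1.8)), (np.float64(0.8606811145510835), np.float64(1.7)), (np.float64(0.8843774168600155), np.float64(1.75))] 0.63
```

Run:
```python
from h import *
go(box(.165,-.075,.34)); o=get_obs()
w=.013
P=lambda t,u=.15: np.array([.085-u*np.cos(t)+.011*np.sin(t)+w, .07+u*np.sin(t)+.011*np.cos(t)])
s=np.array([.165,P(1.75)[1]]); print('start z',s)
for t in np.arange(1.75,-.05,-.1): print(round(t,2),'box',np.round(P(t),3),'rel y,z',np.round((P(t)-s)/[.2,-.2],3))
```

```text
shift [-0.617  0.601 -0.568] turn 0 phi 1.678 j7 -0.4 tcp [0.5541 0.3746 0.2266] w 0.0001
start z [0.165      0.21563719]
1.75 box [0.136 0.216] rel y,z [-0.147 -0.   ]
1.65 box [0.121 0.219] rel y,z [-0.221 -0.015]
1.55 box [0.106 0.22 ] rel y,z [-0.296 -0.023]
1.45 box [0.091 0.22 ] rel y,z [-0.371 -0.023]
1.35 box [0.076 0.219] rel y,z [-0.446 -0.016]
1.25 box [0.061 0.216] rel y,z [-0.519 -0.001]
1.15 box [0.047 0.211] rel y,z [-0.591  0.021]
1.05 box [0.033 0.206] rel y,z [-0.66  0.05]
0.95 box [0.02  0.198] rel y,z [-0.727  0.086]
0.85 box [0.007 0.19 ] rel y,z [-0.789  0.128]
0.75 box [-0.004  0.18 ] rel y,z [-0.846  0.177]
0.65 box [-0.015  0.17 ] rel y,z [-0.899  0.231]
0.55 box [-0.024  0.158] rel y,z [-0.946  0.289]
0.45 box [-0.032  0.145] rel y,z [-0.986  0.352]
0.35 box [-0.039  0.132] rel y,z [-1.021  0.419]
0.25 box [-0.045  0.118] rel y,z [-1.048  0.489]
0.15 box [-0.049  0.103] rel y,z [-1.068  0.562]
0.05 box [-0.051  0.088] rel y,z [-1.081  0.636]
```

View pics/s9.png

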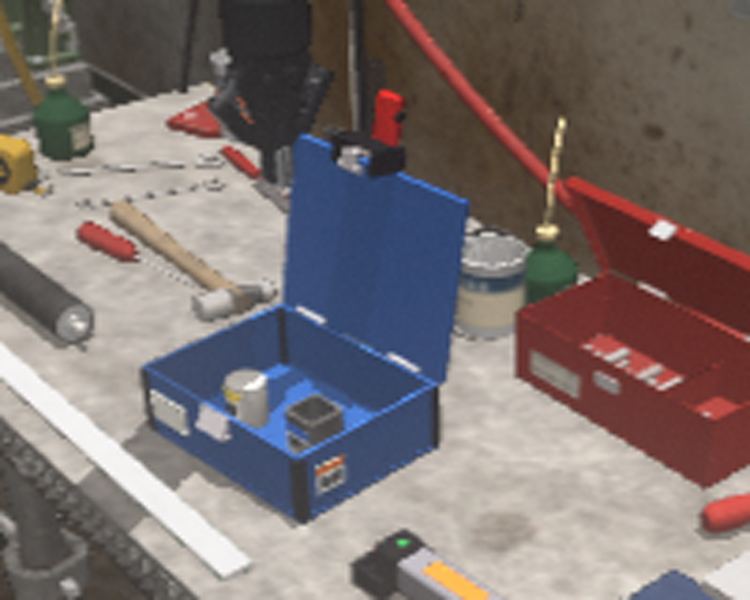

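Emit:
{"fn": "play_rows", "kwargs": {
  "commands": [
    [[1, 0, 0, -0.2, 0], [1, 0, 0, -0.4, 0], [1, -0.1, 0, -0.57, 0], [1, -0.3, 0, -0.57, 0], [1, -0.5, 0.1, -0.57, 0], [1, -0.617, 0.25, -0.57, 0], [1, -0.617, 0.4, -0.57, 0], [1, -0.617, 0.6, -0.57, 0], [1, -0.617, 0.6, -0.4, 0], [1, -0.617, 0.6, -0.2, 0], [1, -0.617, 0.6, 0.055, 0], [1, -0.617, 0.6, 0.055, 0]]
  ]
}}

```text
clock: 35.72
tcp_pos: [0.6829, 0.264, 0.208]
orientation: [-2.096, -2.333, 0.016]
contact_force: [-0.7, 0.5, -1.7]
grip_width: 0.0001
gripper_force: 0.0
```

Run:
```python
from h import *
print(get_obs()['contact_force']); go(box(.165,-.075,.2156))
```

```text
[-0.66274261  0.46302817 -1.65738268]
shift [ 0.001  0.02  -0.038] turn 0 phi 1.678 j7 -0.13 tcp [0.6829 0.264  0.208 ] w 0.0001
```

Emit:
{"fn": "play_rows", "kwargs": {
  "commands": [
    [[1, 0, -0.127, -0.038, 0], [1, 0, -0.2, -0.053, 0], [1, 0, -0.276, -0.06, 0], [1, 0, -0.351, -0.06, 0], [1, 0, -0.426, -0.054, 0], [1, 0, -0.5, -0.039, 0], [1, 0, -0.571, -0.017, 0], [1, 0, -0.64, 0.012, 0], [1, 0, -0.707, 0.048, 0], [1, 0, -0.769, 0.09, 0], [1, 0, -0.826, 0.139, 0], [1, 0, -0.826, 0.139, 0]]
  ]
}}

```text
clock: 36.72
tcp_pos: [0.521, 0.2473, 0.1884]
orientation: [-2.097, -2.336, 0.001]
contact_force: [0.2, -0.3, -0.9]
grip_width: -0.0001
gripper_force: 0.0
```

Run:
```python
from h import *
print(get_obs()['contact_force']); go(box(-.004,-.075,.18)); lidangle()
```

```text
[ 0.19258827 -0.29804307 -0.87329184]
shift [-0.001 -0.011  0.042] turn 0 phi 1.678 j7 -0.25 tcp [0.521  0.2473 0.1884] w -0.0001
lid [(np.float64(0.5469083155650319), np.float64(0.9)), (np.float64(0.605294825511432), np.float64(0.85)), (np.float64(0.6390773405698779), np.float64(0.8))] 0.84
```

Emit:
{"fn": "play_rows", "kwargs": {
  "commands": [
    [[1, 0, -0.03, 0.045, 0], [1, 0, -0.064, 0.096, 0], [1, 0, -0.111, 0.154, 0], [1, 0, -0.151, 0.217, 0], [1, 0, -0.186, 0.284, 0], [1, 0, -0.213, 0.354, 0], [1, 0, -0.233, 0.427, 0], [1, 0, -0.246, 0.501, 0], [1, 0, -0.25, 0.53, 0], [1, 0, -0.25, 0.55, 0], [1, 0, -0.25, 0.56, 0], [1, 0, -0.25, 0.56, 0]]
  ]
}}

```text
clock: 37.82
tcp_pos: [0.4733, 0.2417, 0.0801]
orientation: [-2.099, -2.332, 0.001]
contact_force: [-17.9, -5.6, 48.6]
grip_width: -0.0001
gripper_force: 24.3
```

Run:
```python
from h import *
print(get_obs()['contact_force']); go(box(-.055,-.075,.081)); lidangle()
```

```text
[-17.86053544  -5.60503932  48.55434201]
shift [ 0.002 -0.026 -0.004] turn 0 phi 1.676 j7 -0.21 tcp [0.4733 0.2417 0.0801] w -0.0001
lid [(np.float64(0.4505208333333333), np.float64(0.1)), (np.float64(0.5144252108300045), np.float64(0.05)), (np.float64(0.5808491418247516), np.float64(0.0))] 0.96
```

Emit:
{"fn": "play_rows", "kwargs": {
  "commands": [
    [[1, 0, 0, -0.1, 0], [1, 0, 0, -0.3, 0], [1, 0, 0, -0.5, 0], [1, -0.2, 0, -0.7, 0], [1, -0.4, 0, -0.8, 0], [1, -0.6, 0, -0.8, 0], [1, -0.8, 0, -0.8, 0], [1, -0.8, 0, -0.8, 0]]
  ]
}}

```text
clock: 38.58
tcp_pos: [0.4916, 0.0754, 0.2378]
orientation: [2.109, 2.325, 0.002]
contact_force: [0.5, -0.2, 0.2]
grip_width: -0.0003
gripper_force: 0.0
```

Run:
```python
from h import *
o=get_obs(); print(o['tcp_pos'],o['contact_force'])
e=lidangle(); a=cv2.imread('pics/scene0.png')
for d in (e,viewer.grab_frame('top')):
    for t in('paddle','scanner','plain_tube_centre'):
        for q in viewer.trace(d,t)[:1]: print(t,q['score'],q['rect'],cen(q['pixels'].astype(np.uint8)))
    n='scene0.png' if d is e else 'top0.png'; r0=cv2.cvtColor(cv2.imread('pics/'+n),cv2.COLOR_BGR2HSV); r1=cv2.cvtColor(d['pixels'],cv2.COLOR_RGB2HSV)
    y,x=(slice(155,182),slice(160,200)) if d is e else (slice(215,245),slice(165,195))
    for h in(r0,r1):
        w=h[y,x]; m=(((w[...,0]<8)|(w[...,0]>172))&(w[...,1]>150)&(w[...,2]>80)).astype(np.uint8); print(n,m.sum(),cen(m),cv2.boundingRect(m))
    def blue(h): return ((h[...,0]>100)&(h[...,0]<120)&(h[...,1]>120)).astype(np.uint8)
    s=(slice(130,210),slice(150,260)) if d is e else (slice(150,250),slice(130,225))
    A,Bm=blue(r0)[s],blue(r1)[s]; print('blue IoU',(A&Bm).sum()/(A|Bm).sum(),cv2.boundingRect(A),cv2.boundingRect(Bm))
```

```text
[0.49163842 0.07544242 0.23779996] [ 0.51701486 -0.1736524   0.15108992]
lid [(np.float64(0.715), np.float64(0.1)), (np.float64(0.7857806691449815), np.float64(0.05)), (np.float64(0.8603880738286797), np.float64(0.0))] 0.66
scanner 0.95 [232.4, 205.3, 268.9, 231.8] [247.51559633 216.48073394]
plain_tube_centre 0.96 [346.4, 227.4, 383.7, 248.8] [363.7534626 238.3033241]
scene0.png 52 [18.01923077 13.88461538] (10, 10, 16, 9)
scene0.png 51 [18.05882353 13.84313725] (10, 10, 16, 9)
blue IoU 0.9942062572421785 (18, 8, 79, 59) (18, 8, 79, 59)
paddle 0.51 [174.4, 219.7, 189.1, 242.7] [179.08673469 228.97959184]
plain_tube_centre 0.61 [332.3, 141.5, 367.9, 173.2] [350.47961631 156.87769784]
top0.png 108 [13.93518519 15.65740741] (10, 8, 9, 18)
top0.png 110 [13.92727273 15.77272727] (10, 8, 9, 18)
blue IoU 0.993368700265252 (12, 15, 73, 65) (12, 15, 73, 65)
```

```bash
python3 -c "
from h import *
print(r.hand_in())"
```

```text
the job is handed in; nothing more can be done
None
```

I handed the job in at about 39 s on the robot's clock; the hand-in returned no verdict. No red piece was present, so I read the box, yellow and blue labels in that order. The scene gave no read signal, but by calculation each aim was within a few millimetres. Both pieces are in the box, the scanner is back in its dock, the tube was left alone, and the lid and paddle match the opening pictures.

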